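Lock the slab carriage with its curved pin

ROBOT

A 7-joint arm with a two-finger parallel gripper is mounted at the origin on a cart in front of the work surface, level with it; the furniture and walls round the work are solid. World frame = base frame: x ahead of the robot, y to its left, z up, the work surface at z = 0. Lengths are in mm, angles in rad, forces in N, time in s.
With the tool pointing down it reaches from about 400 to 850 mm from the base axis. Payload 4.5 kg.
Tool frame: the origin (TCP) lies at the very end of the fingers, on their centre line; the grasp point (between the pads) lies bot.grip_depth behind it (bot.grip_depth is the distance from the TCP to the grasp point, in mm); z points along the fingers, y is the direction in which the jaws open and shut (so a half turn about z gives the same grasp; the last joint's range is limited). The gripper opens to 88 mm and grips with 3 to 60 N. Pads are 18 mm wide; open, the fingers measure 123 mm over their backs; the gripper's body (75 mm by 187 mm) begins 45 mm behind the grasp point.
Start: joints at [-1.286, 0.689, -0.195, 1.565, 0.157, 0.902, -0.215], TCP at [155.091, 605.475, 238.743] pointing down, gripper open.
Joint ranges: [-3.01, 3.01], [-0.46, 2.08], [-1.47, 1.51], [0.13, 2.56], [-1, 4.14], [0.04, 2.09], [-2.66, 2.66]. Speed limits (rad/s): [2.57, 2.57, 3.14, 3.14, 3.14, 3.14, 3.14].

INTERFACE

Orientations are given as a unit quaternion [x, y, z, w].
In Python, from station import bot, vision, spotter gives the robot as it stands. The module is installed in compiled form; this text tells all that it offers.
- The arm moves only by the tool move_arm, never from a script. Its argument "steps" is a list of rows, each an object with "linear": the shift along the tool's x, y, z in cm, a list of three; "yaw": the turn about the tool's z in degrees. In form: [{"linear": [tx, ty, tz], "yaw": yaw}, ...]. A call has 1 to 20 rows; each row is the pose to reach, as a shift and turn from the pose measured when the call began, along the tool's axes at that moment; what a row does not reach only later rows make up. A row lasts 1/10 s, in which the tool goes at most 50 mm and 8.59 degrees, less where a joint would pass 70% of its speed; a pose out of reach is approached as far as the arm can. A call with a gripper value outside its range is refused whole. "hand" is the finger opening in cm, from 0 to 8.81, set as the call begins (left out, the last holds). The fingers move at their own pace and stop on an object; "squeeze" is the grip in N (left out, the last holds). Time passes only in rows, so rows that repeat a pose let the fingers close. It gives the time, the measured TCP pose, the force and the opening at its end, in the units of the state.
- bot.sense(): the state, without advancing time (a new reading comes with each control period).
- vision.grab_frame(name): name is "scene" or "top" or "wrist"; returns the picture (400x640x3 uint8, blue, green, red); there is no depth.
- vision.camera_info(name): a dict with "camera_matrix" (3x3 intrinsics, pixels), "k1" (the pictures are not rectified: a ray, as slopes to the right and down, at radius r is drawn at 1 + k1 r^2 times it, then the intrinsics apply), "T" (4x4, takes a point from camera to world coordinates); the wrist camera has in their place "T_tool_cam" (4x4, takes a point from camera to tool coordinates, whose origin is the TCP and whose axes are the flange's). Camera axes: x right, y up, looking along -z (the intrinsics and any distortion apply to the point x, -y, -z); pixel columns grow to the right and rows downward; lengths in mm; the calibration is good to about 2 mm. A picture is of the moment at which its call begins: read the wrist's pose just before it. camera_info takes no time and is no camera call.
- bot.hand_in(): hands the job in, once; it reports no verdict.
Trained networks look in the newest picture that a camera, given by its name, has taken for a name from the list of things; names that differ only in an ending like _2 or _b are one class to them, and where a whole thing is asked for, a point or a joint stands for the part that bears it (a point fixed in the world has none). Each returns a list of dicts, best first, with "score" (0 to 1); they miss things now and then, are a little off and sometimes report something else, mostly with a low value. They report only what shows in the picture. A call takes as long as a camera call.
- spotter.boxes_of(target, camera): "at" ([row, column] in pixels, amid what is visible of it).
- spotter.silhouettes(target, camera): "mask" (400x640 bool, what is visible of it) and "at" ([row, column] in pixels, amid what is visible of it).
The state is a dict: "t": time; "joints": joint angles; "qd": joint speeds; "tau": joint torques, N m; "eef_pos": TCP position; "tool_rot": TCP orientation; "contact_force": force on the tool from outside, world axes, zero at the start; "ft_torque": the same for the moment, N m; "finger_gap": finger opening in mm.
Only numpy, scipy, OpenCV 4.12 (cv2) and the standard library are available. Lean on these libraries where they do the work, as an engineer would, in place of code of your own. Each camera call takes 0.05 s, during which the arm holds its last target.

TASK

Lock the saw slide: take the curved locking pin out of its wooden rest and swing its tip along its own arc through the fixed eye and on through the eye of the sliding carriage, which stands a little to one side or the other, so that the pin's taper draws the carriage into line and its cross-bar sits down in the cradle. Feel the tip in and do not force it, leave the slab lying on the carriage and the jar, tape, stone and brush where they are, and let go of the pin when it is home.

Things in the scene. Friction and masses are not known exactly. Their poses are not given: they have to be found in the camera images.
- hook: Curved locking pin, loose, 0.16 kg: grey steel round bar bent to an arc, straight stem, black grip on top. Origin: the arc's centre (in empty air); z up along the stem, x from the centre towards the stem, y across; the arc lies in x-z. Bar 10.5 mm thick, arc radius 50 mm on its centre line, from (43.3, -25) mm (x, z) through the lowest point (0, -50) to the tip. Stands upright at the start and when home.
- hook_tip (a point): Middle of the flat end face of the pin's blunt nose, at (-21.1, 0, -45.3) mm in the pin's frame. The nose is 7 mm thick for its first 5 mm; over the next 10 mm the bar thickens evenly to 10.5 mm.
- hook_bar (a point): Middle of the pin's round cross-bar, at (43.3, 0, -25) mm in the pin's frame, where arc and stem meet. It runs along y, 10 mm thick, 50 mm long.
- hook_grip (a point): Middle of the pin's black grip, at (43.3, 0, 13) mm in the pin's frame: 24 (x) x 14 (y) x 38 (z) mm. Take it across its 14 mm, along y. The cross-bar's top is 33 mm below this point.
- rest: Wooden rest fixed to the bench, 94 x 60 x 63 mm, in which the pin stands upright. Origin: on the bench, 90 mm straight below the pin's origin; same axes as the pin. The cross-bar lies in a shallow saddle, 60 mm high, on two cheeks; the pin lifts straight up.
- base: Saw slide's base, fixed to the bench: 154 x 150 x 12 mm. Origin: on the bench, under the pin's arc centre when the pin is home (90 mm above); the home pin has the same axes. z up, x along the eyes' axis, away from the robot within 0.3 rad, y to the left. Upright eye plates, 32 mm wide, 56 high: the carriage's at x -8 to -1 mm, the fixed one at x 1 to 6. Carriage and slab lie at x below 0, up to 30 mm high.
- base_eye (a point): Centre of the 16 mm hole in the fixed plate, at (3.5, 0, 40.1) mm in the base's frame, axis along x. The pin enters from the cradle's side (+x), tip towards the robot. With the pin's origin at its home place but the pin turned back 43 degrees about y, grip leaning to the robot, the tip is just clear of this plate, and can be lowered to there; turning about the pin's origin carries it through.
- base_seat (a point): Middle of the cross-bar when the pin is home: (43.3, 0, 65) mm in the base's frame. The bar's ends sit in the cradle: two dark cheeks 60 mm high with 3 mm lips, x 33 to 53 mm, y 9 to 25 mm on each side, the arc passing in the 18 mm slot between them.
- base_mid (a point): Midway between the plates, (0, 0, 40.3) mm in the base's frame. The carriage's eye is 12 mm; in line, its centre lies 4.5 mm robot-side. But the carriage (slide friction 2.5 N) starts up to 6 mm off in + or - y, not measured. If the tip stops on its plate (pin about 24 degrees from home; feel for 3 N, more turns it in the fingers), draw back 6 degrees, shift 4 mm to one side, then the other, in the fixed eye and try again.
- slab: Agate slab, 57 x 80 x 8 mm, lying loose on the carriage between two edge strips and riding with it. Origin at the centre of its underside.
- jar: Jar with a screw lid, 55 mm wide, 68 mm high; bystander. Origin at the centre of its underside.
- tape: Roll of dark tape lying flat, 62 x 59 x 19 mm; bystander. Origin at the centre of its underside.
- stone: Piece of rough stone, 32 x 44 x 23 mm; bystander. Origin at the centre of its underside.
- brush: Wooden scrubbing brush, 54 x 153 x 49 mm; bystander. Origin at the centre of its underside.

How it is judged:
By the outcome, as a careful person would: the job done as asked, in the order asked, and still so for the second after the job is handed in, with the robot touching nothing.
It also fails if it takes over 64 s, if anything falls off the work surface, if the arm or the gripper's body presses on something with over 40 N, if the wrist force passes 120 N, or if a joint passes its speed limit or range.

## Working session

There is one attempt and no reset: what is moved stays moved. The work goes in short steps, Python scripts to look and compute and a tool call to move; the robot and the scene stay as the last step left them, time stands still between calls to the robot, and variables do not carry over. Pictures are saved under pics/ and viewed, and the job is handed in when it is done.

Besides the shell and the picture viewer there is one more tool, called after "Emit:" as name([rows], argument=value, ...), one row to a line, values as JSON. move_arm: Moves the arm, as the interface text tells. Its arguments: {"type":"object","properties":{"steps":{"type":"array","items":{"type":"object","properties":{"linear":{"type":"array","items":{"type":"number"}},"yaw":{"type":"number"}}}},"hand":{"type":"number"},"squeeze":{"type":"number"}},"required":["steps"]}

```bash
mkdir -p pics; ls
python3 - <<'E'
from station import bot,vision,spotter
import cv2,numpy as np
np.set_printoptions(precision=3,suppress=True)
for c in ["scene","top","wrist"]:
    cv2.imwrite(f"pics/a_{c}.png",vision.grab_frame(c)); 
    for k,v in vision.camera_info(c).items(): print(c,k,np.array(v).tolist())
    for n in ["hook","rest","base","slab","jar","tape","stone","brush","hook_grip"]:
        if c!="wrist": print(c,n,[(np.round(d["at"]),round(d["score"],2)) for d in spotter.boxes_of(n,c)[:3]])
print(bot.sense(),bot.grip_depth)
E
```

```text
pics
scene camera_matrix [[369.51175168576424, 0.0, 323.77713191304974], [0.0, 369.51175168576424, 203.05518866687143], [0.0, 0.0, 1.0]]
scene k1 -0.04997556048228765
scene T [[0.7464505953991691, 0.349473062170468, -0.5662862239587169, -54.829919936784286], [-0.6653385299561767, 0.4068790287644147, -0.6259186021420681, -605.8761655631581], [0.011668298246943163, 0.8439893570234892, 0.5362329867204157, 658.5048110065958], [0.0, 0.0, 0.0, 1.0]]
scene hook [(array([183., 279.]), 0.65)]
scene rest [(array([207., 269.]), 0.9)]
scene base [(array([238., 341.]), 0.58)]
scene slab [(array([242., 337.]), 0.67)]
scene jar [(array([179., 238.]), 0.85)]
scene tape [(array([281., 426.]), 0.83)]
scene stone [(array([301., 388.]), 0.73)]
scene brush [(array([326., 448.]), 0.65), (array([239., 345.]), 0.6)]
scene hook_grip [(array([185., 273.]), 0.73)]
top camera_matrix [[419.81523133569584, 0.0, 318.2616823607213], [0.0, 419.81523133569584, 196.6988982775374], [0.0, 0.0, 1.0]]
top k1 -0.046611173905565295
top T [[-0.00529346944932377, 0.9837061071718222, -0.1797060763971219, 298.3332995783354], [-
[... 884 characters left out ...]
24974826609514], [0.9999996906248312, 0.0005406823535184055, -0.0005713255051057512, 0.30440775541740184], [-0.0007134158580281288, 0.317457090524237, -0.9482723694770916, -146.29072475274134], [0.0, 0.0, 0.0, 1.0]]
{'t': 1.05, 'joints': array([-1.286,  0.689, -0.195,  1.565,  0.157,  0.903, -0.215]), 'qd': array([-0.   , -0.   ,  0.   ,  0.   , -0.   ,  0.   ,  0.001]), 'tau': array([ -0.   , -52.75 ,  -1.267, -15.374,  -0.052,  -0.001,   0.   ]), 'eef_pos': array([155.102, 605.432, 238.736]), 'tool_rot': array([ 0.125,  0.992, -0.   ,  0.   ]), 'contact_force': array([-0.522,  0.039, -0.441]), 'ft_torque': array([-0.02 ,  0.013,  0.004]), 'finger_gap': 88.42238430212535} 18.700000000000003
```

Run:
```python
import cv2
a=cv2.imread("pics/a_top.png");b=cv2.imread("pics/a_scene.png")
cv2.imwrite("pics/b_top.png",cv2.resize(a[140:280,150:500],None,fx=2.28,fy=2.28,interpolation=cv2.INTER_CUBIC))
cv2.imwrite("pics/b_scene.png",cv2.resize(b[140:350,200:500],None,fx=2.6,fy=2.6,interpolation=cv2.INTER_CUBIC))
```

```text
(no output)
```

View pics/a_scene.png

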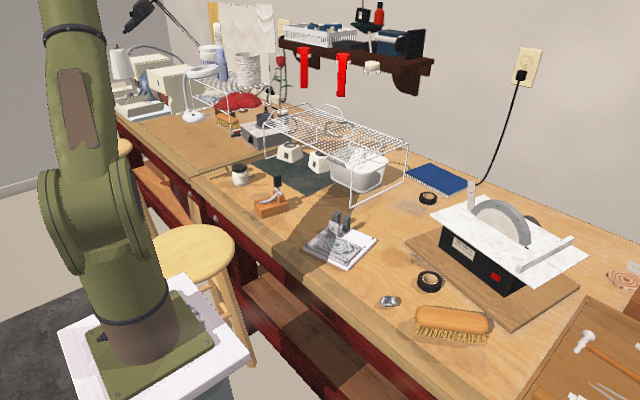

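View pics/b_scene.png

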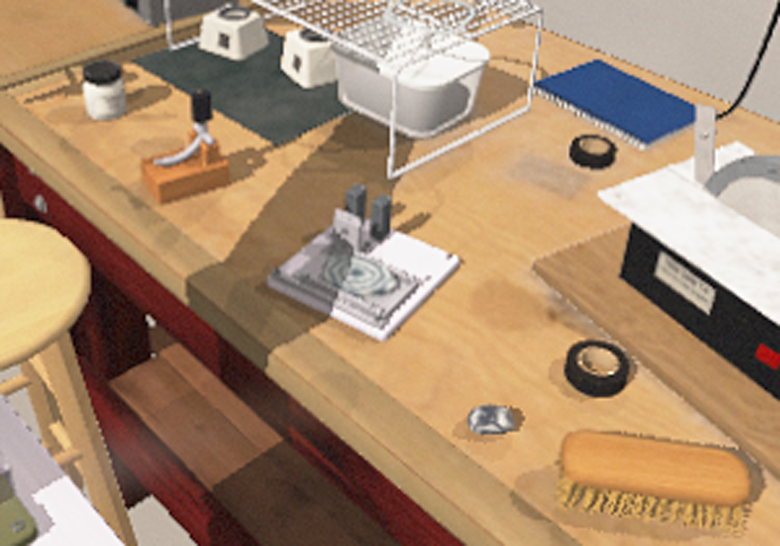

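View pics/b_top.png

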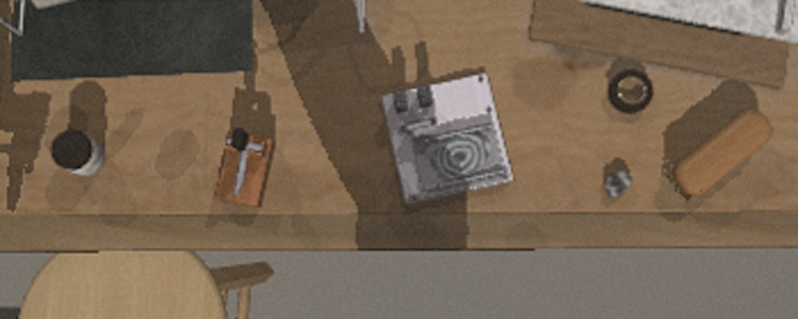

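```bash
cat > h.py <<'E'
import numpy as np,cv2
from scipy.spatial.transform import Rotation as R
from scipy.optimize import least_squares
from station import bot,vision,spotter
np.set_printoptions(precision=2,suppress=True)
def cam(name,state=None):
    i=vision.camera_info(name)
    if name=="wrist":
        T=np.eye(4);T[:3,:3]=R.from_quat(state["tool_rot"]).as_matrix();T[:3,3]=state["eef_pos"]
        T=T@np.array(i["T_tool_cam"])
    else:T=np.array(i["T"])
    return np.array(i["camera_matrix"]),i["k1"],T
def proj(c,P):
    K,k,T=c;P=np.atleast_2d(P)
    q=(P-T[:3,3])@T[:3,:3];s=np.c_[q[:,0]/-q[:,2],-q[:,1]/-q[:,2]]
    s=s*(1+k*(s**2).sum(1,keepdims=True));return s@K[:2,:2].T+K[:2,2]
def ray(c,uv):
    K,k,T=c;d=(np.array(uv,float)-K[:2,2])/K[0,0];s=d.copy()
    for _ in range(20): s=d/(1+k*(s@s))
    v=T[:3,:3]@np.array([s[0],-s[1],-1]);return T[:3,3],v
def plane(c,uv,z):
    o,v=ray(c,uv);return o+v*(z-o[2])/v[2]
def tf(x,y,a,P):
    P=np.atleast_2d(P);c,s=np.cos(a),np.sin(a)
    return np.c_[x+c*P[:,0]-s*P[:,1],y+s*P[:,0]+c*P[:,1],P[:,2]]
E
python3 - <<'E'
from h import *
c=cam("top")
f=lambda u,v:(u/2.28+150,v/2.28+140)
for p in [(381,95),(485,70),(512,180),(405,205)]: print("base",plane(c,f(*p),12))
print("rest corners z0..",[plane(c,f(*p),36) for p in [(216,203),(265,207)]])
print("grip top",plane(c,f(240,138),122)); print("tip",plane(c,f(240,190),50))
for n,p,z in [("jar",(75,152),68),("stone",(617,182),12),("tape",(630,92),19),("rack leg",(362,25),0)]:print(n,plane(c,f(*p),z))
s=bot.sense();print(R.from_quat(s["tool_rot"]).as_matrix())
E
```

```text
base [582.17  58.11  12.  ]
base [616.35 -86.09  12.  ]
base [ 462.73 -118.95   12.  ]
base [429.85  26.41  12.  ]
rest corners z0.. [array([431.67, 278.27,  36.  ]), array([425.95, 212.64,  36.  ])]
grip top [504.32 233.55 122.  ]
tip [447.22 244.16  50.  ]
jar [496.72 461.09  68.  ]
stone [ 458.82 -261.23   12.  ]
tape [ 581.98 -283.55   19.  ]
rack leg [686.26  84.68   0.  ]
[[-0.97  0.25  0.  ]
 [ 0.25  0.97 -0.  ]
 [-0.   -0.   -1.  ]]
```

Emit:
move_arm([
  {"linear": [-5, -4, -4], "yaw": 0},
  {"linear": [-35.8, -28.5, -6], "yaw": 0},
  {"linear": [-35.8, -28.5, -6], "yaw": 0},
  {"linear": [-35.8, -28.5, -6], "yaw": 0},
  {"linear": [-35.8, -28.5, -6], "yaw": 0},
  {"linear": [-35.8, -28.5, -6], "yaw": 0},
  {"linear": [-35.8, -28.5, -6], "yaw": 0},
  {"linear": [-35.8, -28.5, -6], "yaw": 0},
  {"linear": [-35.8, -28.5, -6], "yaw": 0},
  {"linear": [-35.8, -28.5, -6], "yaw": 0},
  {"linear": [-35.8, -28.5, -6], "yaw": 0},
  {"linear": [-35.8, -28.5, -6], "yaw": 0},
  {"linear": [-35.8, -28.5, -6], "yaw": 0},
], hand=5)

```text
t: 2.35
eef_pos: [429.9, 242.4, 298.7]
tool_rot: [0.123, 0.992, 0.0, -0.0]
contact_force: [-0.2, 0.5, -0.0]
finger_gap: 49.7
```

Run:
```python
from h import *
s=bot.sense();im=vision.grab_frame("wrist");cv2.imwrite("pics/w1.png",im);np.save("w1.npy",np.r_[s["eef_pos"],s["tool_rot"]])
cv2.imwrite("pics/w1b.png",cv2.resize(im[60:340,200:480],None,fx=2.1,fy=2.1,interpolation=cv2.INTER_CUBIC))
```

```text
(no output)
```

View pics/w1.png

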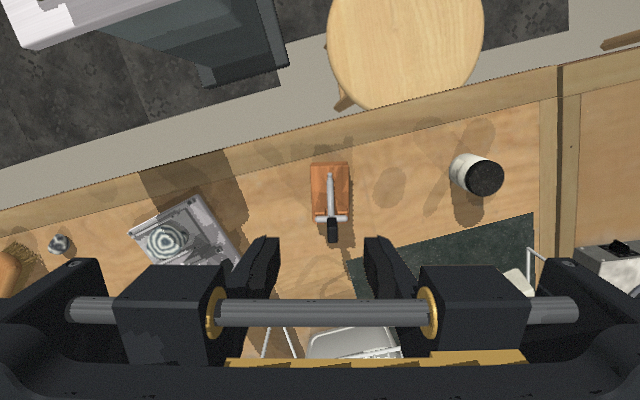

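View pics/w1b.png

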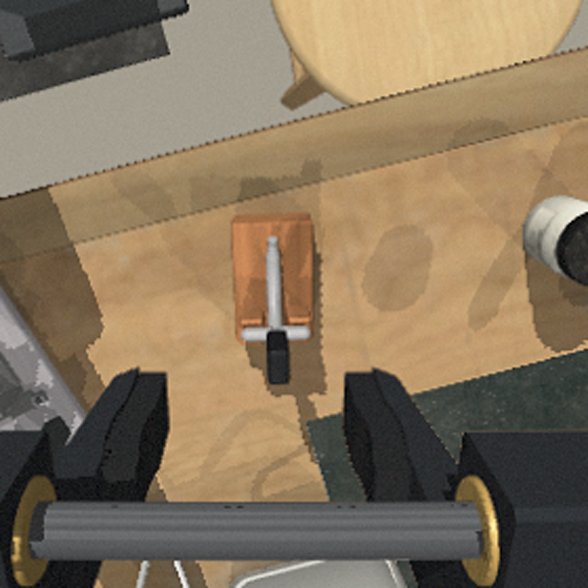

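Run:
```python
from h import *
a=np.load("w1.npy");st=dict(eef_pos=a[:3],tool_rot=a[3:])
c=cam("wrist",st)
f=lambda u,v:(u/2.1+200,v/2.1+60)
P=np.array([[-21.1,0,44.7],[43.3,25,65],[43.3,-25,65]])
uv=np.array([f(272,238),f(310,333),f(243,333)])
r=least_squares(lambda p:(proj(c,tf(*p,P))-uv).ravel(),[470,240,-.15])
print(r.x,r.fun)
for n,q in [("griptop",[43.3,0,122]),("gt far",[55.3,0,122]),("gt near",[31.3,0,122])]:
    u=proj(c,tf(*r.x,[q]))[0];print(n,(u-[200,60])*2.1)
gp=tf(*r.x,[[43.3,0,103]])[0];print("grip",gp)
print("tool yaw of pin", np.arctan2(*R.from_quat(a[3:]).as_matrix()[:2,1][::-1])-np.pi/2)
# overlay
im=cv2.imread("pics/w1.png")[60:340,200:480];im=cv2.resize(im,None,fx=2.1,fy=2.1)
for z,h in [(122,(31.3,55.3,-7,7)),(84,(31.3,55.3,-7,7)),(0,(-35,59,-30,30)),(63,(33,53,-30,30))]:
    q=np.array([[h[i],h[j],z] for i,j in[(0,2),(1,2),(1,3),(0,3)]]);u=(proj(c,tf(*r.x,q))-[200,60])*2.1
    cv2.polylines(im,[u.astype(int)],True,(0,255,0),1)
cv2.imwrite("pics/w1c.png",im)
# top cross-check
ct=cam("top");print(proj(ct,tf(*r.x,P)), proj(ct,tf(*r.x,[[43.3,0,122]])))
```

```text
[467.05 247.89  -0.21] [ 0.39  0.04  0.56 -0.58 -0.96  0.56]
griptop [279.45 369.01]
gt far [279.87 386.31]
gt near [279.02 351.33]
grip [509.38 238.79 103.  ]
tool yaw of pin -0.24743276981967255
[[252.85 223.82]
 [248.6  200.46]
 [264.75 203.79]] [[253.48 198.8 ]]
```

View pics/w1c.png

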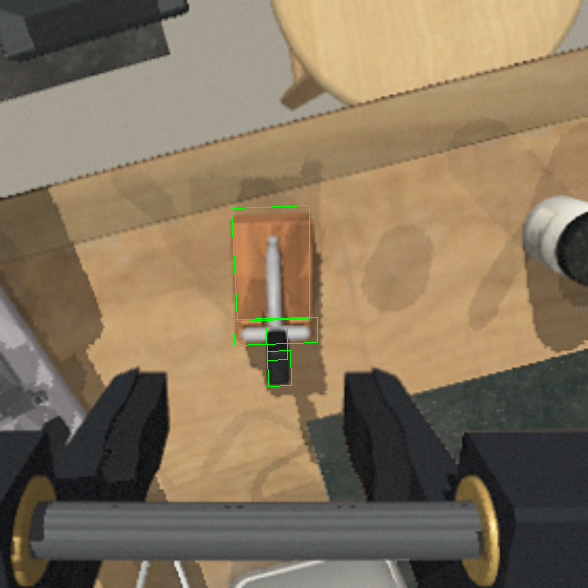

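Emit:
move_arm([
  {"linear": [-11.5, -21, 0], "yaw": -25},
  {"linear": [-11.5, -21, 0], "yaw": -25},
  {"linear": [-11.5, -21, 0], "yaw": -25},
  {"linear": [-11.5, -21, 0], "yaw": -25},
  {"linear": [-11.5, -21, 0], "yaw": -25},
  {"linear": [-11.5, -21, 0], "yaw": -25},
  {"linear": [-11.5, -21, 0], "yaw": -25},
  {"linear": [-11.5, -21, 0], "yaw": -25},
])

```text
t: 3.2
eef_pos: [489.8, 13.0, 298.5]
tool_rot: [-0.096, 0.995, 0.001, -0.0]
contact_force: [-0.0, 0.4, 0.3]
finger_gap: 49.9
```

Run:
```python
from h import *
s=bot.sense();im=vision.grab_frame("wrist");cv2.imwrite("pics/w2.png",im);np.save("w2.npy",np.r_[s["eef_pos"],s["tool_rot"]]);print(s["eef_pos"])
cv2.imwrite("pics/w2b.png",cv2.resize(im[100:300,210:450],None,fx=3,fy=3,interpolation=cv2.INTER_CUBIC))
```

```text
[489.77  13.04 298.5 ]
```

View pics/w2b.png

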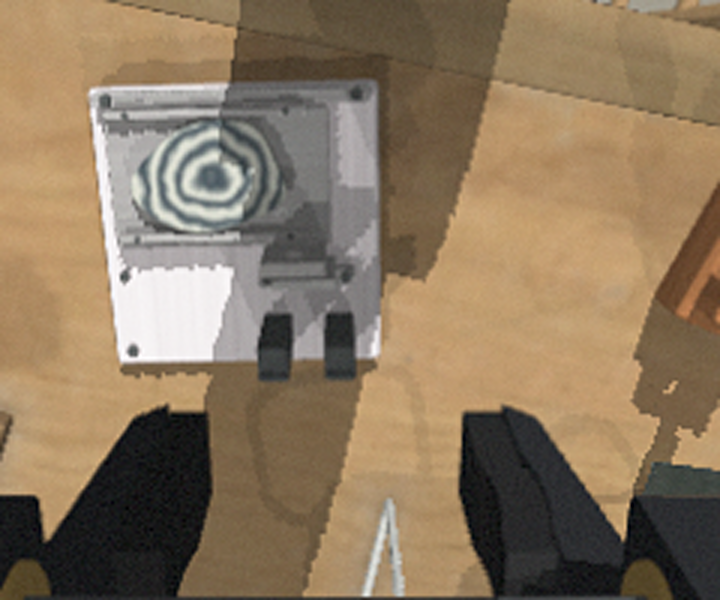

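```bash
cat > fitbase.py <<'E'
from h import *
a=np.load("w2.npy");st=dict(eef_pos=a[:3],tool_rot=a[3:])
c=cam("wrist",st)
f=lambda u,v:(u/3+210,v/3+100)
def model(p):
    x,y,t,ox,oy=p
    rect=[[ox-77,oy-75,12],[ox-77,oy+75,12],[ox+77,oy+75,12],[ox+77,oy-75,12]]
    ch=[[53,-25,63],[53,-9,63],[53,9,63],[53,25,63]]
    return proj(c,tf(x,y,t,np.array(rect+ch,float)))
uv=np.array([f(*q) for q in [(90,88),(378,82),(378,360),(120,363),(259,381),(291,381),(327,380),(357,380)]])
uv[3]=f(120,363)
r=least_squares(lambda p:(model(p)-uv).ravel(),[560,10,.2,-30,-30],loss="soft_l1")
x=r.x
if __name__=="__main__":
    print(x);print(model(x)-uv)
    im=cv2.imread("pics/w2.png")[100:300,210:450];im=cv2.resize(im,None,fx=3,fy=3,interpolation=cv2.INTER_CUBIC)
    def box(z,h,col=(0,255,0)):
        q=np.array([[h[i],h[j],z] for i,j in[(0,2),(1,2),(1,3),(0,3)]],float);u=(proj(c,tf(*x[:3],q))-[210,100])*3
        cv2.polylines(im,[u.astype(int)],True,col,1)
    for s in(1,-1):
        box(60,(33,53,9*s,25*s)); box(12,(33,53,9*s,25*s),(255,255,0))
    box(56,(1,6,-16,16)); box(56,(-8,-1,-16,16),(0,0,255)); box(12,(x[3]-77,x[3]+77,x[4]-75,x[4]+75))
    cv2.imwrite("pics/w2c.png",im)
E
python3 fitbase.py
```

```text
[531.15   8.41   0.21 -12.65 -35.83]
[[-0.71 -0.11]
 [ 0.82 -0.02]
 [ 0.74 -0.03]
 [-0.89  0.36]
 [ 0.05  0.1 ]
 [-0.09 -0.07]
 [-0.24  0.07]
 [ 0.29 -0.1 ]]
```

View pics/w2c.png

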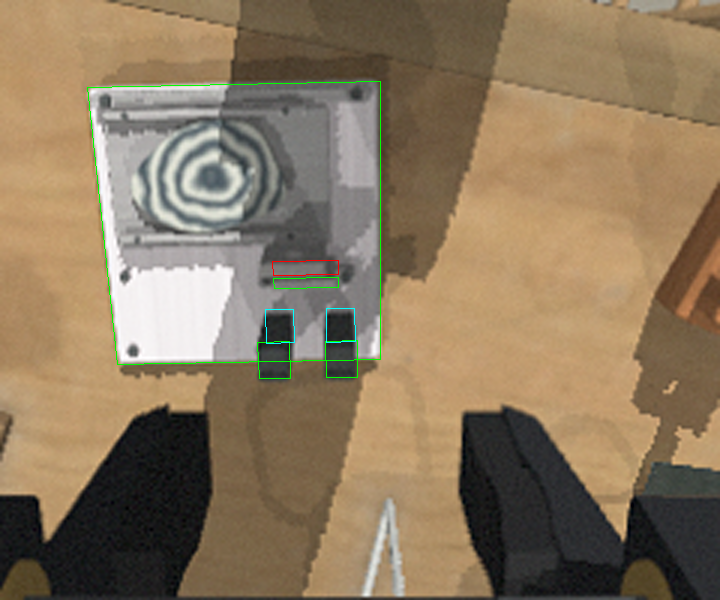

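Run:
```python
import cv2
im=cv2.imread("pics/w2.png")[170:235,280:340];cv2.imwrite("pics/w2d.png",cv2.resize(im,None,fx=9,fy=9,interpolation=cv2.INTER_NEAREST))
```

```text
(no output)
```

View pics/w2d.png

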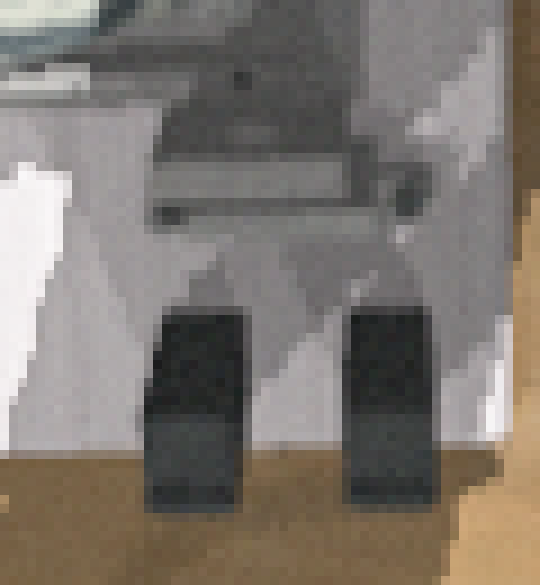

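Emit:
move_arm([
  {"linear": [-6.2, 21.8, 8], "yaw": 23},
  {"linear": [-6.2, 21.8, 8], "yaw": 23},
  {"linear": [-6.2, 21.8, 8], "yaw": 23},
  {"linear": [-6.2, 21.8, 8], "yaw": 23},
  {"linear": [-6.2, 21.8, 12], "yaw": 23},
  {"linear": [-6.2, 21.8, 12], "yaw": 23},
  {"linear": [-6.2, 21.8, 12], "yaw": 23},
  {"linear": [-6.2, 21.8, 12], "yaw": 23},
  {"linear": [-6.2, 21.8, 12], "yaw": 23},
])

```text
t: 4.15
eef_pos: [509.7, 237.3, 180.4]
tool_rot: [0.105, 0.994, 0.001, 0.001]
contact_force: [-0.6, 0.2, -0.4]
finger_gap: 49.9
```

Run:
```python
from h import *
s=bot.sense();im=vision.grab_frame("wrist");cv2.imwrite("pics/w3.png",im);print(s["eef_pos"],s["tool_rot"])
m=R.from_quat(s["tool_rot"]).as_matrix();d=np.array([509.4,238.8,84.3])-s["eef_pos"]
print("d tool",m.T@d,"pinyaw",np.degrees(np.arctan2(-m[0,1],m[1,1])))
cv2.imwrite("pics/w3b.png",cv2.resize(im[100:400,160:480],None,fx=2.,fy=2.))
```

```text
[509.67 237.3  180.4 ] [0.11 0.99 0.   0.  ]
d tool [ 0.68  1.25 96.11] pinyaw -12.077078208690633
```

View pics/w3b.png

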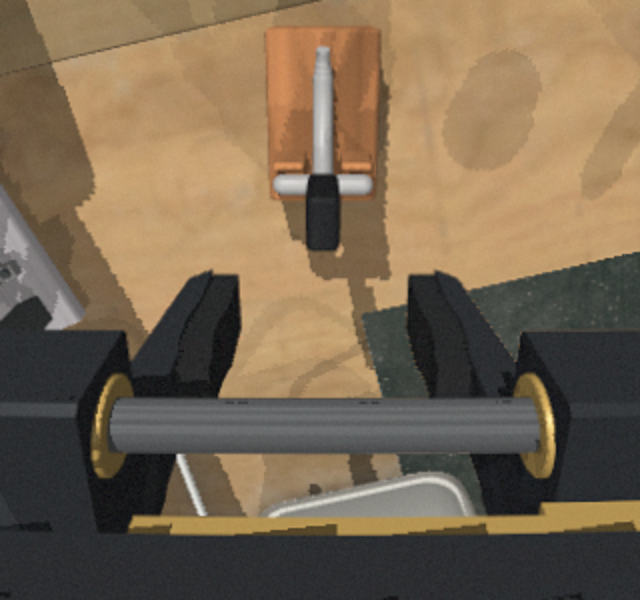

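Emit:
move_arm([
  {"linear": [0.07, 0.06, 3], "yaw": 0},
  {"linear": [0.07, 0.06, 6], "yaw": 0},
  {"linear": [0.07, 0.06, 8], "yaw": 0},
  {"linear": [0.07, 0.06, 9.6], "yaw": 0},
  {"linear": [0.07, 0.06, 9.6], "yaw": 0},
  {"linear": [0.07, 0.06, 9.6], "yaw": 0},
])

```text
t: 4.8
eef_pos: [510.2, 237.5, 85.5]
tool_rot: [0.106, 0.994, 0.001, 0.001]
contact_force: [-0.2, -0.1, 0.3]
finger_gap: 50.0
```

Emit:
move_arm([
  {"linear": [0, 0, 0], "yaw": 0},
  {"linear": [0, 0, 0], "yaw": 0},
  {"linear": [0, 0, 0], "yaw": 0},
  {"linear": [0, 0, 0], "yaw": 0},
  {"linear": [0, 0, 0], "yaw": 0},
  {"linear": [0, 0, 0], "yaw": 0},
], hand=0.8, squeeze=12)

```text
t: 5.4
eef_pos: [510.3, 237.6, 85.7]
tool_rot: [0.106, 0.994, 0.001, 0.001]
contact_force: [-0.5, 0.2, 2.8]
finger_gap: 13.9
```

Emit:
move_arm([
  {"linear": [0, 0, -1], "yaw": 0},
  {"linear": [0, 0, -2.5], "yaw": 0},
  {"linear": [0, 0, -4.5], "yaw": 0},
  {"linear": [0, 0, -6.5], "yaw": 0},
  {"linear": [0, 0, -8.5], "yaw": 0},
  {"linear": [0, 0, -10], "yaw": 0},
  {"linear": [0, 0, -10], "yaw": 0},
])

```text
t: 6.1
eef_pos: [511.0, 238.0, 187.9]
tool_rot: [0.106, 0.994, 0.002, 0.003]
contact_force: [-0.6, 0.4, -1.4]
finger_gap: 13.7
```

Run:
```python
from h import *
s=bot.sense();im=vision.grab_frame("wrist");cv2.imwrite("pics/w4.png",im);print(s["eef_pos"],s["finger_gap"],s["contact_force"],s["ft_torque"])
cv2.imwrite("pics/w4b.png",cv2.resize(im[60:360,160:480],None,fx=2.,fy=2.))
im=vision.grab_frame("scene");cv2.imwrite("pics/s4.png",cv2.resize(im[120:270,200:400],None,fx=4,fy=4,interpolation=cv2.INTER_CUBIC))
```

```text
[511.01 238.01 187.93] 13.74439095539077 [-0.6   0.41 -1.37] [ 0.03 -0.01  0.02]
```

View pics/w4b.png

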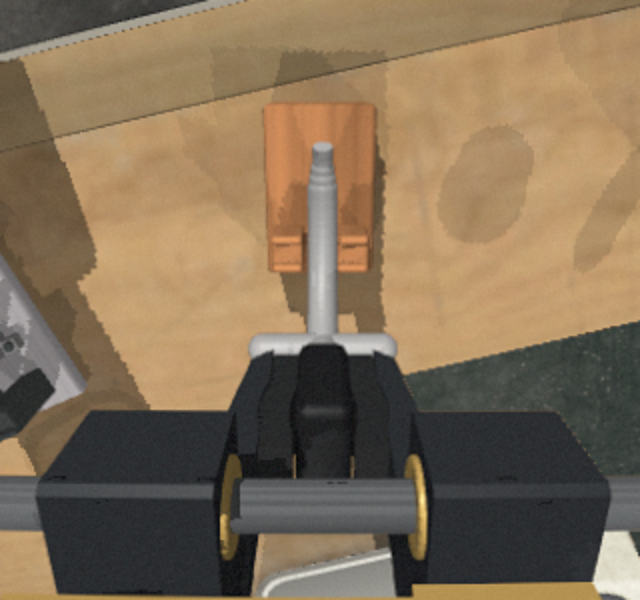

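View pics/s4.png

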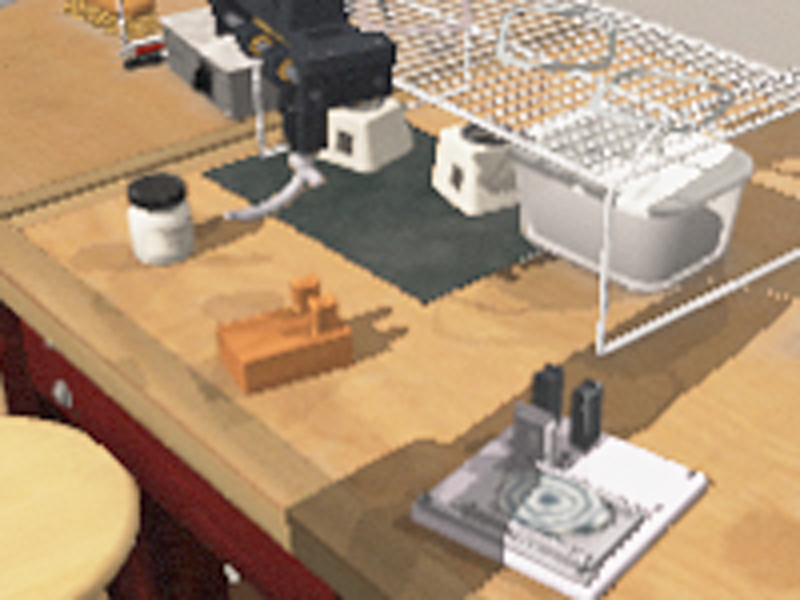

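```bash
cat >> h.py <<'E'
def tiltimg(s,uv):
    """tilt back (deg) so that tip/bar project to uv in wrist image"""
    c=cam("wrist",s);M=R.from_quat(s["tool_rot"]).as_matrix()
    def tip(th,p=(-64.4,-58.3)):
        cc,ss=np.cos(th),np.sin(th);x=p[0]*cc-p[1]*ss;z=p[1]*cc+p[0]*ss
        return s["eef_pos"]+M@np.array([-x,0,-18.7-z])
    r=least_squares(lambda p:(proj(c,tip(p[0]))[0]-uv),[0.3])
    return np.degrees(r.x[0]),r.fun,tip(r.x[0]),proj(c,tip(r.x[0],(0,-38)))[0]
E
python3 - <<'E'
from h import *
c=cam("scene");print(plane(c,(265,157),0),plane(c,(350,207),0))
s=bot.sense()
print(tiltimg(s,np.array([322/2+160,146/2+60])))
m=R.from_quat(s["tool_rot"]).as_matrix();print(m)
E
```

```text
[692.36 585.45   0.  ] [689.7   88.83   0.  ]
(np.float64(-1.3403979241150654), array([-0.45,  0.  ]), array([445.55, 251.18, 147.47]), array([320.61, 235.22]))
[[-0.98  0.21  0.  ]
 [ 0.21  0.98  0.  ]
 [-0.    0.   -1.  ]]
```

Emit:
move_arm([
  {"linear": [-4, -1, 0], "yaw": 0},
  {"linear": [-8.5, -1.8, 0], "yaw": 0},
  {"linear": [-8.5, -1.8, 2], "yaw": 0},
  {"linear": [-8.5, -1.8, 5], "yaw": 0},
  {"linear": [-8.5, -1.8, 8], "yaw": 0},
  {"linear": [-8.5, -1.8, 10.2], "yaw": 0},
  {"linear": [-8.5, -1.8, 10.2], "yaw": 0},
  {"linear": [-8.5, -1.8, 10.2], "yaw": 0},
])

```text
t: 7.0
eef_pos: [588.5, 201.7, 83.2]
tool_rot: [0.106, 0.994, 0.001, 0.0]
contact_force: [0.2, 0.6, -1.5]
finger_gap: 13.8
```

Run:
```python
from h import *
s=bot.sense();im=vision.grab_frame("wrist");cv2.imwrite("pics/w5.png",im);print(s["eef_pos"],s["finger_gap"],s["contact_force"],s["ft_torque"])
cv2.imwrite("pics/w5b.png",cv2.resize(im[60:360,160:480],None,fx=2.,fy=2.))
```

```text
[588.51 201.69  83.18] 13.795247973698784 [ 0.18  0.61 -1.48] [ 0.07 -0.02 -0.04]
```

View pics/w5b.png

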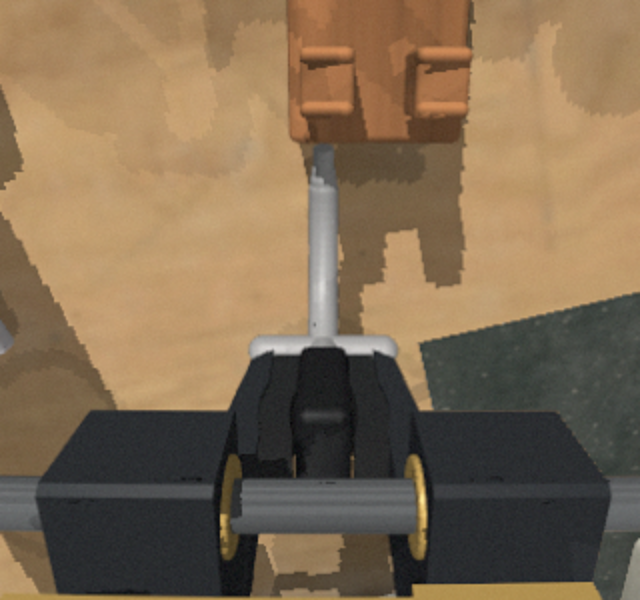

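Emit:
move_arm([
  {"linear": [0.4, 0, 0], "yaw": 0},
  {"linear": [0.8, 0, 0], "yaw": 0},
  {"linear": [1.1, 0, -0.1], "yaw": 0},
  {"linear": [1.4, 0, -0.4], "yaw": 0},
  {"linear": [1.7, 0, -0.7], "yaw": 0},
  {"linear": [1.9, 0, -0.9], "yaw": 0},
  {"linear": [1.9, 0, -0.9], "yaw": 0},
], squeeze=8)

```text
t: 7.75
eef_pos: [570.8, 206.2, 93.7]
tool_rot: [0.106, 0.994, 0.001, 0.002]
contact_force: [1.9, 0.1, -0.7]
finger_gap: 14.2
```

Run:
```python
from h import *
s=bot.sense();im=vision.grab_frame("wrist");cv2.imwrite("pics/w6.png",im);print(s["eef_pos"],s["finger_gap"],s["contact_force"],s["ft_torque"])
cv2.imwrite("pics/w6b.png",cv2.resize(im[60:360,160:480],None,fx=2.,fy=2.))
```

```text
[570.77 206.25  93.71] 14.228102575112159 [ 1.9   0.06 -0.67] [-0.05 -0.48 -0.03]
```

View pics/w6b.png

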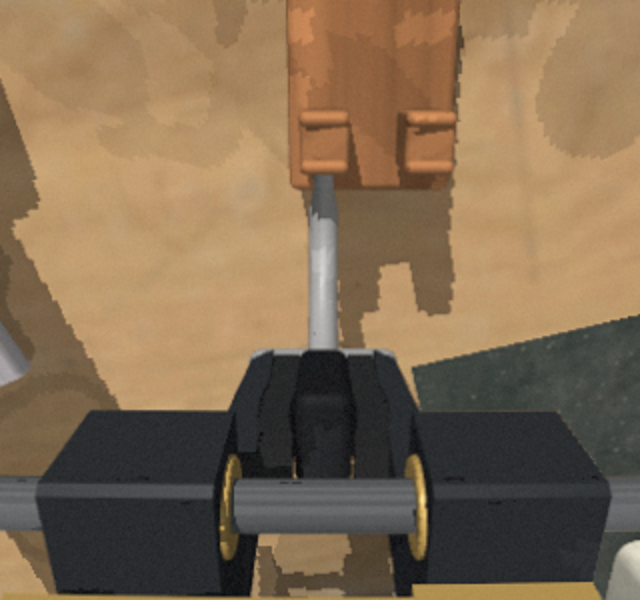

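Emit:
move_arm([
  {"linear": [0.3, 0, -0.25], "yaw": 0},
  {"linear": [0.6, 0, -0.5], "yaw": 0},
  {"linear": [0.9, 0, -0.7], "yaw": 0},
  {"linear": [1.2, 0, -0.9], "yaw": 0},
  {"linear": [1.5, 0, -1.1], "yaw": 0},
  {"linear": [1.8, 0, -1.25], "yaw": 0},
  {"linear": [2.1, 0, -1.4], "yaw": 0},
  {"linear": [2.3, 0, -1.5], "yaw": 0},
  {"linear": [2.3, 0, -1.5], "yaw": 0},
])

```text
t: 8.7
eef_pos: [547.7, 211.1, 108.5]
tool_rot: [0.106, 0.994, 0.001, 0.001]
contact_force: [0.0, -1.0, -0.6]
finger_gap: 13.7
```

Run:
```python
from h import *
s=bot.sense();im=vision.grab_frame("wrist");cv2.imwrite("pics/w7.png",im);print(s["eef_pos"],s["finger_gap"],s["contact_force"],s["ft_torque"])
cv2.imwrite("pics/w7b.png",cv2.resize(im[60:360,160:480],None,fx=2.,fy=2.))
```

```text
[547.72 211.1  108.5 ] 13.668081858924204 [ 0.04 -1.03 -0.64] [ 0.01 -0.21  0.01]
```

View pics/w7b.png

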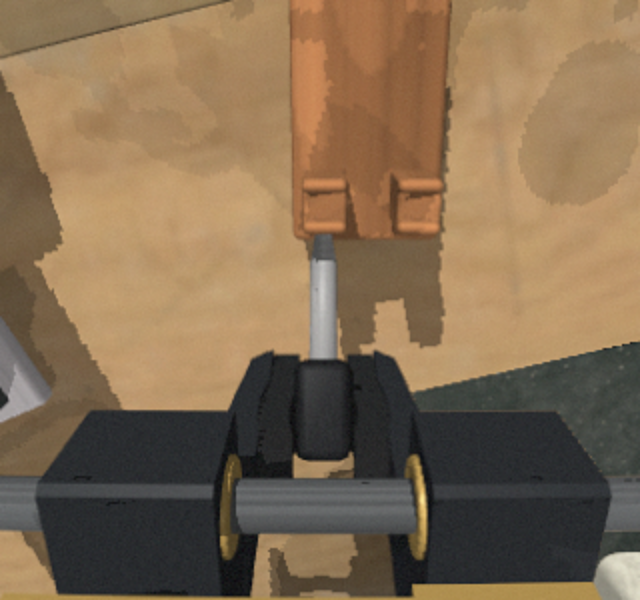

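Run:
```python
from h import *
s=bot.sense()
print(tiltimg(s,np.array([322/2+160,236/2+60])))
print(tiltimg(s,np.array([322/2+160,240/2+60]))[0])
```

```text
(np.float64(28.548986798741375), array([-0.34,  0.  ]), array([519.8 , 217.17,  44.97]), array([320.63, 263.84]))
29.79118372068826
```

Emit:
move_arm([
  {"linear": [-0.5, 0, -0.5], "yaw": 0},
  {"linear": [-1, 0, -3], "yaw": 0},
  {"linear": [-1, 0, -7], "yaw": 0},
  {"linear": [-1, 0, -9], "yaw": 0},
  {"linear": [-3, -5, -9], "yaw": -8},
  {"linear": [-5, -10, -9], "yaw": -16},
  {"linear": [-6, -14, -9], "yaw": -24.2},
  {"linear": [-6.6, -18.4, -9], "yaw": -24.2},
  {"linear": [-6.6, -18.4, -9], "yaw": -24.2},
  {"linear": [-6.6, -18.4, -9], "yaw": -24.2},
])

```text
t: 9.75
eef_pos: [572.9, 15.1, 197.9]
tool_rot: [-0.103, 0.995, 0.001, 0.001]
contact_force: [0.4, 0.4, -1.6]
finger_gap: 13.7
```

Run:
```python
from h import *
s=bot.sense();im=vision.grab_frame("wrist");cv2.imwrite("pics/w8.png",im);print(s["eef_pos"],s["finger_gap"],s["contact_force"],s["ft_torque"])
np.save("w8.npy",np.r_[s["eef_pos"],s["tool_rot"]])
m=R.from_quat(s["tool_rot"]).as_matrix();print(m,np.degrees(np.arctan2(-m[0,1],m[1,1])))
cv2.imwrite("pics/w8b.png",cv2.resize(im[60:360,160:480],None,fx=2.,fy=2.))
im=vision.grab_frame("scene");cv2.imwrite("pics/s8.png",cv2.resize(im[120:270,240:440],None,fx=4,fy=4,interpolation=cv2.INTER_CUBIC))
```

```text
[572.86  15.08 197.87] 13.658306099544454 [ 0.37  0.44 -1.59] [0.08 0.01 0.01]
[[-0.98 -0.2   0.  ]
 [-0.2   0.98  0.  ]
 [-0.    0.   -1.  ]] 11.824745960295052
```

View pics/w8b.png

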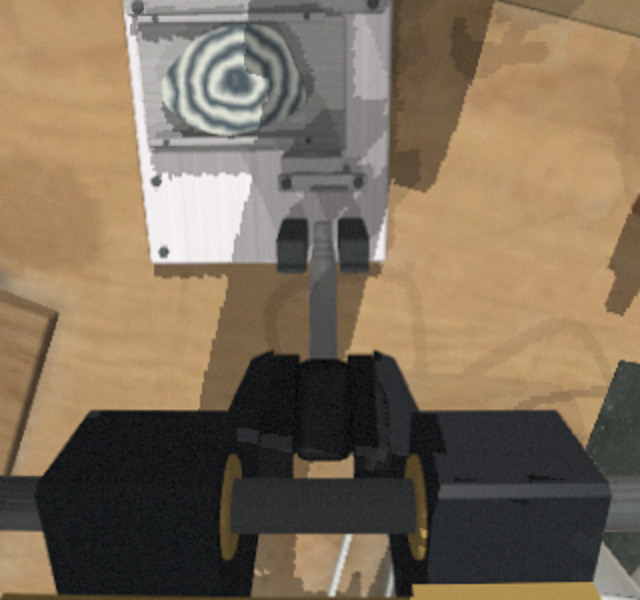

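View pics/s8.png

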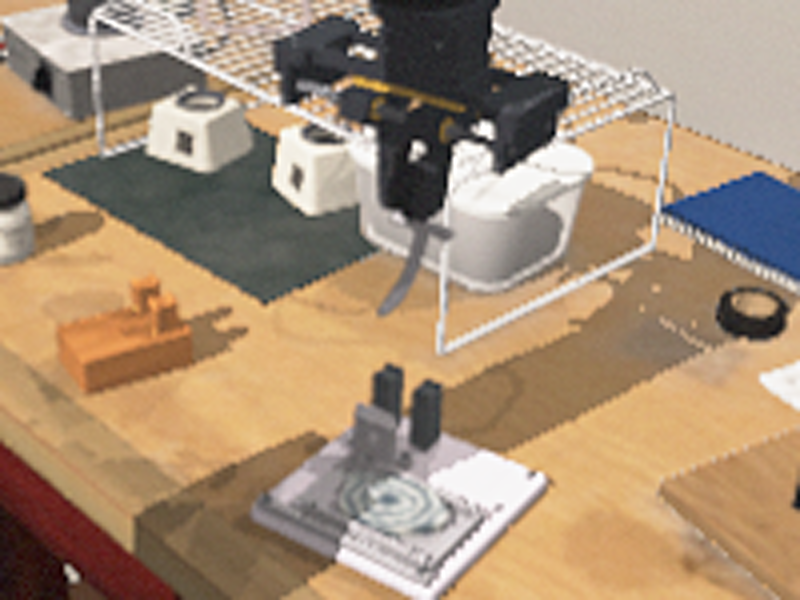

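Run:
```python
import cv2
im=cv2.imread("pics/w8.png")[135:205,290:355];cv2.imwrite("pics/w8d.png",cv2.resize(im,None,fx=8,fy=8,interpolation=cv2.INTER_NEAREST))
```

```text
(no output)
```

View pics/w8d.png

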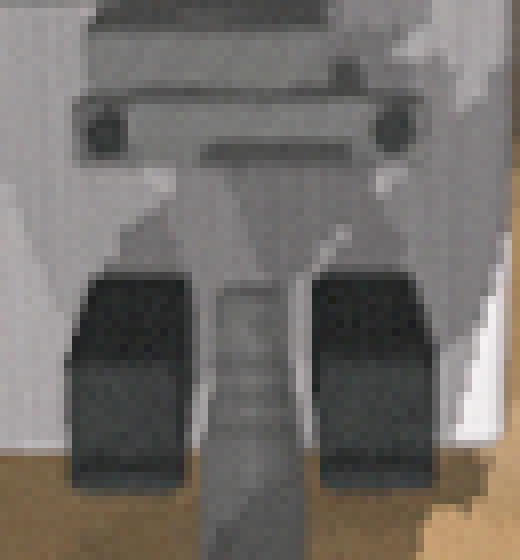

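Run:
```python
from h import *
a=np.load("w8.npy");s=dict(eef_pos=a[:3],tool_rot=a[3:]);c=cam("wrist",s)
g=lambda u,v:(290+u/8,135+v/8)
P=np.array([[53,-25,63],[53,-9,63],[53,9,63],[53,25,63],[33,-25,63],[33,25,63],[-8,-21.5,56],[-8,10.5,56]],float)
uv=np.array([g(*q) for q in [(70,488),(185,488),(320,488),(435,488),(72,360),(433,360),(90,30),(325,30)]])
r=least_squares(lambda p:(proj(c,tf(p[0],p[1],p[2],P+np.array([[0,0,0]]*6+[[0,p[3],0]]*2)))-uv).ravel(),[531,8,.21,0])
print(r.x,r.fun.reshape(-1,2))
print(tiltimg(s,np.array(g(250,288))))
t=tiltimg(s,np.array(g(250,288)))[2]
x,y,th=r.x[:3];d=t[:2]-[x,y];print("tip in base",d@[np.cos(th),np.sin(th)],d@[-np.sin(th),np.cos(th)],t[2])
x,y,th=531.15,8.41,.21;d=t[:2]-[x,y];print("tip in base old",d@[np.cos(th),np.sin(th)],d@[-np.sin(th),np.cos(th)],t[2])
```

```text
[531.71   7.64   0.21  -0.29] [[-0.4   0.78]
 [ 0.08  0.77]
 [-0.08  0.75]
 [ 0.39  0.74]
 [-1.15 -1.21]
 [ 1.15 -1.24]
 [-0.81 -0.15]
 [ 0.81 -0.18]]
(np.float64(24.35340558023174), array([-0.81,  0.  ]), array([539.04,   8.07, 136.85]), array([320.38, 259.32]))
tip in base 7.2552397655116225 -1.0764774416704521 136.8529465486121
tip in base old 7.64238997402656 -1.9735056291507036 136.8529465486121
```

Emit:
move_arm([
  {"linear": [-0.7, 0, 0.5], "yaw": 0},
  {"linear": [-0.7, 0, 3], "yaw": 0},
  {"linear": [-0.7, 0, 6], "yaw": 0},
  {"linear": [-0.7, 0, 7], "yaw": 0},
  {"linear": [-0.7, 0, 8], "yaw": 0},
  {"linear": [-0.7, 0, 9], "yaw": 0},
  {"linear": [-0.7, 0, 9.6], "yaw": 0},
  {"linear": [-0.7, 0, 9.6], "yaw": 0},
])

```text
t: 10.65
eef_pos: [580.2, 20.5, 101.7]
tool_rot: [-0.106, 0.994, 0.002, 0.001]
contact_force: [-1.0, -0.2, -1.8]
finger_gap: 14.1
```

```bash
cat > look.py <<'E'
from h import *
import sys
n=sys.argv[1];r=[int(v) for v in sys.argv[2:6]] if len(sys.argv)>5 else [60,360,160,480]
s=bot.sense();im=vision.grab_frame("wrist");cv2.imwrite(f"pics/{n}.png",im);np.save(n+".npy",np.r_[s["eef_pos"],s["tool_rot"]])
print(s["t"],s["eef_pos"],s["finger_gap"],s["contact_force"],s["ft_torque"])
x,y,th=531.5,8.0,.21
m=R.from_quat(s["tool_rot"]).as_matrix();g=s["eef_pos"]-m[:,2]*18.7;d=g[:2]-[x,y]
print("grasp in base",d@[np.cos(th),np.sin(th)],d@[-np.sin(th),np.cos(th)],g[2],"yaw",np.degrees(np.arctan2(-m[0,1],m[1,1])),"toolz",m[:,2])
k=min(640/(r[3]-r[2]),600/(r[1]-r[0]))
cv2.imwrite(f"pics/{n}b.png",cv2.resize(im[r[0]:r[1],r[2]:r[3]],None,fx=k,fy=k,interpolation=cv2.INTER_NEAREST))
im=vision.grab_frame("scene")[185:255,290:370];cv2.imwrite(f"pics/{n}s.png",cv2.resize(im,None,fx=8,fy=8,interpolation=cv2.INTER_CUBIC))
E
python3 look.py w9 90 250 240 410
```

```text
10.65 [580.16  20.53 101.73] 14.094373680374309 [-1.05 -0.18 -1.84] [-0.08 -0.01  0.05]
grasp in base 50.16394680209166 2.0565838640488265 120.43102276430794 yaw 12.14039109660011 toolz [ 0.  0. -1.]
```

View pics/w9b.png

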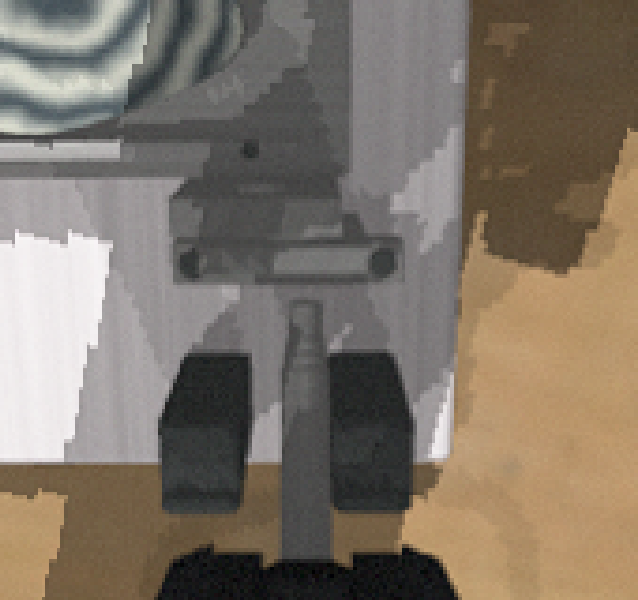

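View pics/w9s.png

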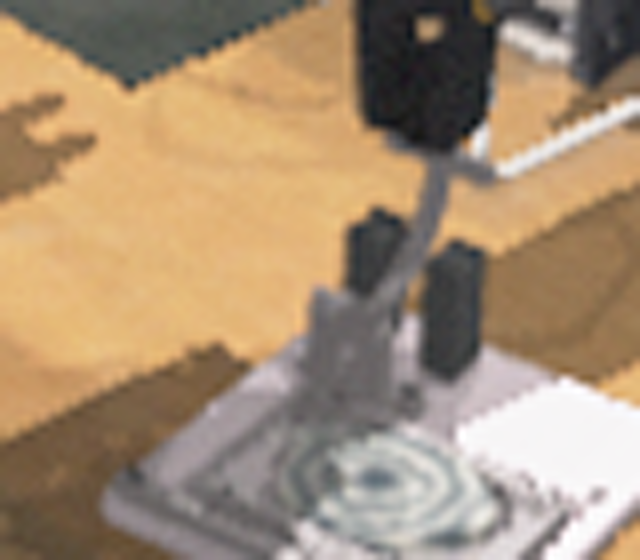

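Emit:
move_arm([
  {"linear": [0, -0.2, 0], "yaw": 0},
  {"linear": [0, -0.4, 0], "yaw": -1},
  {"linear": [0, -0.6, 0], "yaw": -3},
  {"linear": [0, -0.6, 0], "yaw": -3},
  {"linear": [0, -0.6, 0], "yaw": -3},
])

```text
t: 11.25
eef_pos: [581.8, 14.6, 102.6]
tool_rot: [-0.132, 0.991, 0.002, 0.002]
contact_force: [0.3, -0.1, -1.4]
finger_gap: 13.6
```

```bash
sed -i 's/531.5,8.0,.21/531.8,6.5,.21/' look.py; python3 look.py w10 90 250 240 410
```

```text
11.25 [581.8   14.61 102.55] 13.5521439608915 [ 0.32 -0.11 -1.38] [ 0.11  0.05 -0.05]
grasp in base 50.5277220059665 -2.5468229892393994 121.25473441055458 yaw 15.11570176782774 toolz [ 0.  0. -1.]
```

View pics/w10b.png

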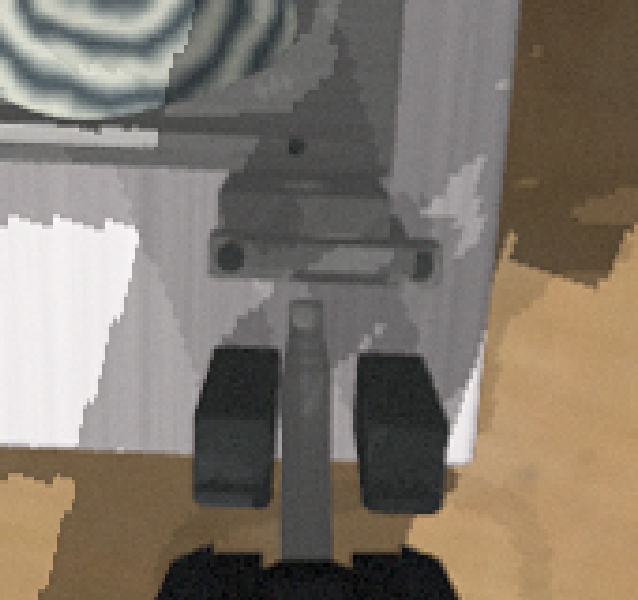

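Emit:
move_arm([
  {"linear": [0, 0.07, 0], "yaw": 0},
  {"linear": [0.3, 0.09, 0], "yaw": 0},
  {"linear": [0.6, 0.1, 0], "yaw": 0},
  {"linear": [0.8, 0.11, 0], "yaw": 0},
  {"linear": [1.0, 0.12, 0], "yaw": 0},
  {"linear": [1.2, 0.13, 0], "yaw": 0},
  {"linear": [1.2, 0.13, 0], "yaw": 0},
])

```text
t: 12.05
eef_pos: [569.5, 12.7, 102.4]
tool_rot: [-0.132, 0.991, 0.002, 0.001]
contact_force: [0.3, 0.5, -2.0]
finger_gap: 14.0
```

```bash
python3 look.py w11 90 250 240 410
```

```text
12.05 [569.45  12.71 102.45] 14.001995465549758 [ 0.29  0.48 -1.98] [ 0.07 -0.02 -0.01]
grasp in base 38.064841512036125 -1.8357600120103572 121.14488734042553 yaw 15.125862560141389 toolz [ 0.  0. -1.]
```

View pics/w11b.png

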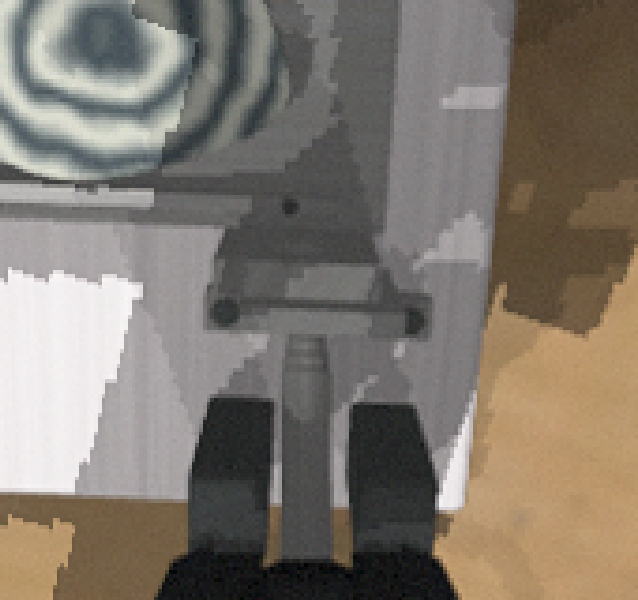

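View pics/w11s.png

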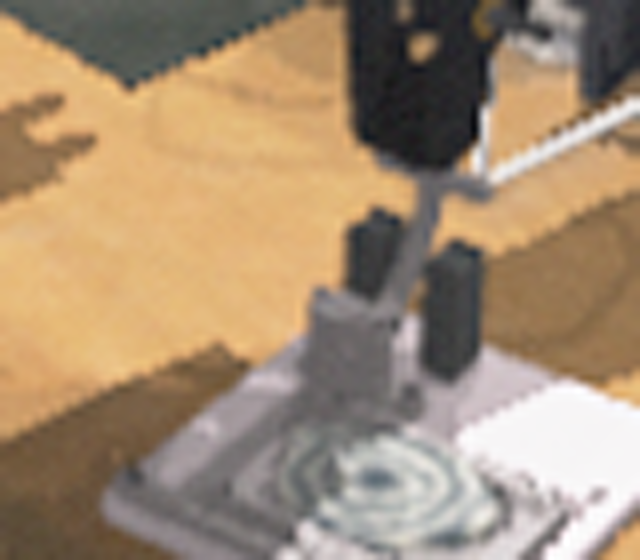

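Emit:
move_arm([
  {"linear": [0.15, -0.04, 0], "yaw": 0},
  {"linear": [0.3, -0.03, 0], "yaw": 0},
  {"linear": [0.45, -0.02, 0], "yaw": 0},
  {"linear": [0.6, -0.01, 0], "yaw": 0},
  {"linear": [0.6, -0.01, 0], "yaw": 0},
])

```text
t: 12.65
eef_pos: [564.3, 11.2, 102.6]
tool_rot: [-0.132, 0.991, 0.002, 0.002]
contact_force: [0.7, -0.0, -1.4]
finger_gap: 13.7
```

```bash
python3 look.py w12 90 250 240 410
```

```text
12.65 [564.31  11.19 102.59] 13.74981036192748 [ 0.67 -0.   -1.42] [ 0.02 -0.14 -0.05]
grasp in base 32.69535904156046 -2.249369706809269 121.29241941005643 yaw 15.134788565600465 toolz [ 0.  0. -1.]
```

View pics/w12b.png

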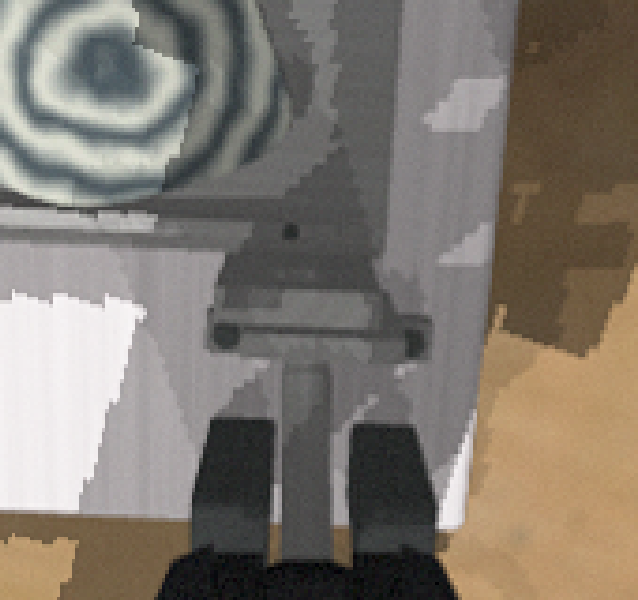

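Emit:
move_arm([
  {"linear": [0.1, 0, 0], "yaw": 0},
  {"linear": [0.2, 0.01, 0], "yaw": 0},
  {"linear": [0.3, 0.01, 0], "yaw": 0},
  {"linear": [0.4, 0.02, 0], "yaw": 0},
  {"linear": [0.4, 0.02, 0], "yaw": 0},
])

```text
t: 13.25
eef_pos: [560.4, 10.4, 102.7]
tool_rot: [-0.132, 0.991, 0.002, 0.002]
contact_force: [1.7, -0.0, -0.2]
finger_gap: 13.8
```

```bash
python3 look.py w13 90 250 240 410
```

```text
13.25 [560.43  10.35 102.66] 13.841773094339013 [ 1.68 -0.04 -0.24] [ 0.01 -0.42 -0.02]
grasp in base 28.72707718827497 -2.259891223759112 121.36426918819078 yaw 15.122023977429668 toolz [ 0.  0. -1.]
```

View pics/w13b.png

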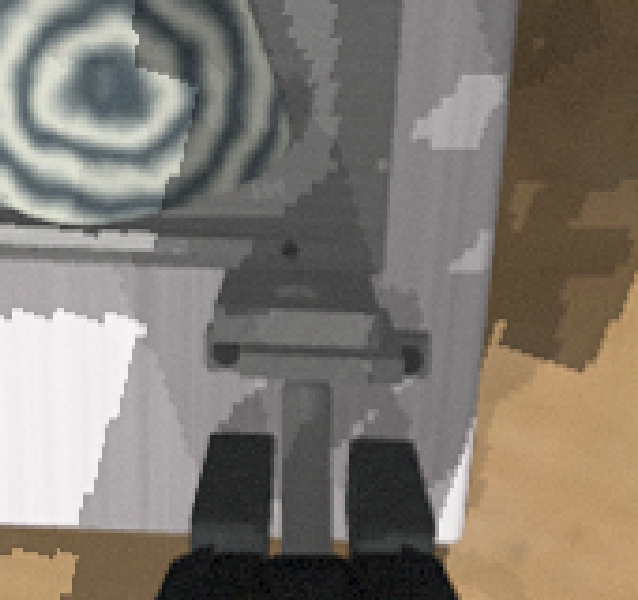

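View pics/w13s.png

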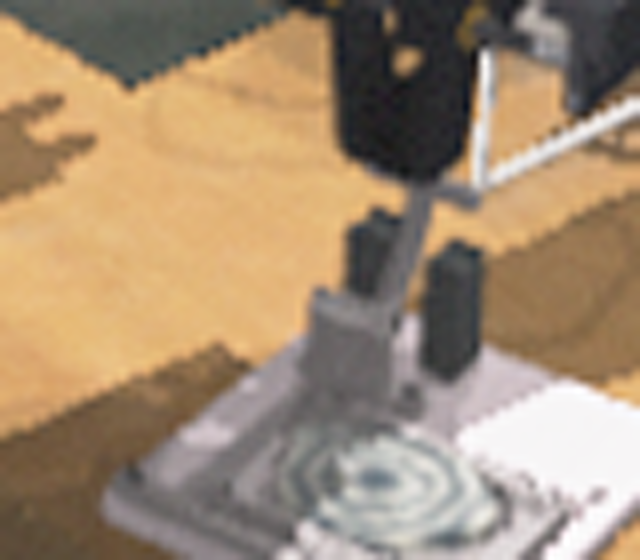

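Emit:
move_arm([
  {"linear": [-0.3, -0.02, 0], "yaw": 0},
  {"linear": [-0.55, -0.1, 0], "yaw": 0},
  {"linear": [-0.55, -0.17, 0], "yaw": 0},
  {"linear": [-0.55, -0.17, 0], "yaw": 0},
])

```text
t: 13.75
eef_pos: [565.6, 10.7, 102.3]
tool_rot: [-0.132, 0.991, 0.002, 0.001]
contact_force: [-0.3, 1.6, -1.6]
finger_gap: 13.8
```

```bash
python3 look.py w14 90 250 240 410
```

```text
13.75 [565.64  10.68 102.32] 13.801528497793962 [-0.34  1.63 -1.64] [ 0.4   0.29 -0.02]
grasp in base 33.90539457237828 -3.0406799393619117 121.01908428912874 yaw 15.138871555090384 toolz [ 0.  0. -1.]
```

View pics/w14b.png

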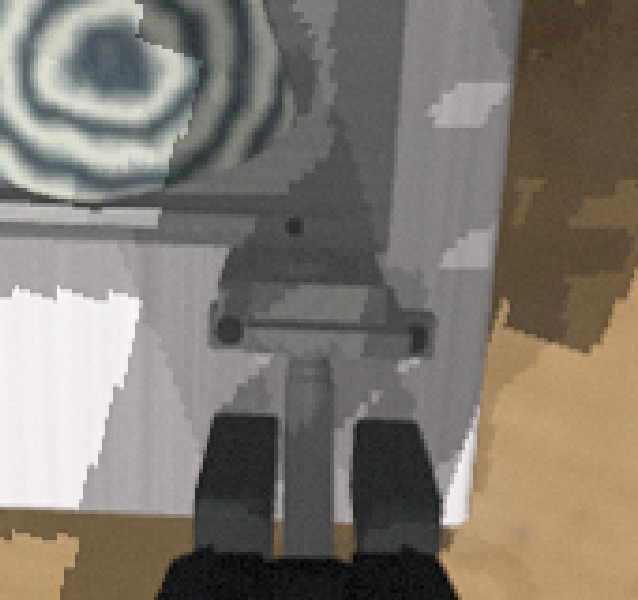

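Emit:
move_arm([
  {"linear": [0.15, 0.01, -0.1], "yaw": 0},
  {"linear": [0.3, 0.02, -0.1], "yaw": 0},
  {"linear": [0.45, 0.02, -0.1], "yaw": 0},
  {"linear": [0.6, 0.03, -0.1], "yaw": 0},
  {"linear": [0.6, 0.03, -0.1], "yaw": 0},
])

```text
t: 14.35
eef_pos: [560.5, 9.2, 103.7]
tool_rot: [-0.132, 0.991, 0.002, 0.002]
contact_force: [1.5, -0.2, -1.0]
finger_gap: 14.0
```

```bash
python3 look.py w15 90 250 240 410
```

```text
14.35 [560.48   9.23 103.71] 13.989585968249397 [ 1.52 -0.19 -0.99] [ 0.14 -0.24  0.03]
grasp in base 28.525217004980775 -3.3779126819384153 122.40502127830506 yaw 15.137536004237637 toolz [ 0.  0. -1.]
```

View pics/w15b.png

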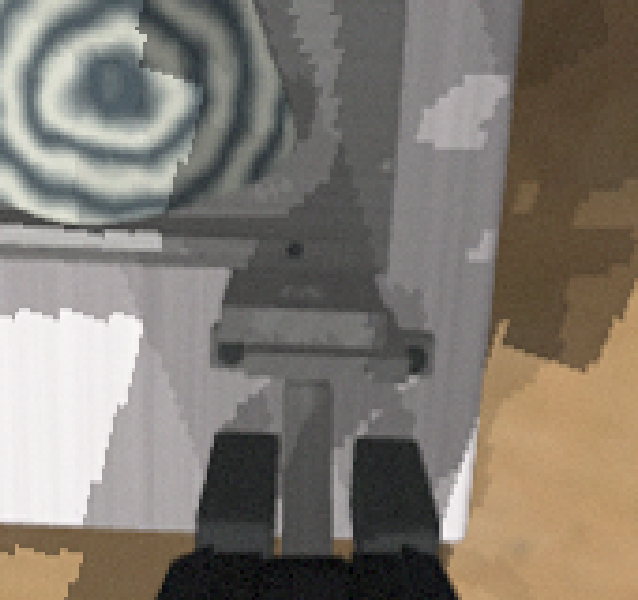

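Run:
```python
import cv2,numpy as np
o=[]
for n in ["w7","w8","w11","w12","w13","w15"]:
    im=cv2.imread(f"pics/{n}.png")[225:300,270:370];im=np.clip(im.astype(float)*2.2,0,255).astype(np.uint8)
    im=cv2.resize(im,None,fx=2.6,fy=2.6,interpolation=cv2.INTER_NEAREST);cv2.putText(im,n,(5,15),0,.5,(0,255,255),1);o.append(im)
cv2.imwrite("pics/cmp.png",np.vstack([np.hstack(o[:3]),np.hstack(o[3:])]))
```

```text
(no output)
```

View pics/cmp.png

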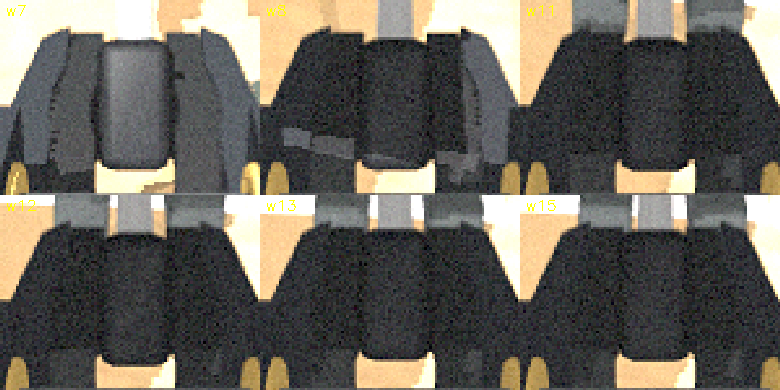

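Run:
```python
from h import *
a=np.load("w15.npy");s=dict(eef_pos=a[:3],tool_rot=a[3:]);c=cam("wrist",s);M=R.from_quat(s["tool_rot"]).as_matrix()
def w(p,th):
    cc,ss=np.cos(th),np.sin(th);x=p[0]*cc-p[1]*ss;z=p[1]*cc+p[0]*ss
    return s["eef_pos"]+M@np.array([-x,0,-18.7-z])
for d in range(10,50,4):
    t=np.radians(d)
    print(d,[round(proj(c,w(p,t))[0,1],1) for p in [(12,17.7),(-12,17.7),(12,-20.3),(-12,-20.3),(5.2,-25)]])
# measured dark bottom edge
for n in ["w7","w8","w9","w10","w11","w12","w13","w14","w15"]:
    g=cv2.imread(f"pics/{n}.png").mean(2)[270:300,312:330].mean(1); k=np.argmax(np.diff(g)); print(n,270+k,np.round(g[k-2:k+4]))
```

```text
10 [np.float64(306.4), np.float64(259.0), np.float64(273.2), np.float64(235.6), np.float64(259.9)]
14 [np.float64(304.9), np.float64(255.8), np.float64(275.9), np.float64(237.5), np.float64(262.7)]
18 [np.float64(303.1), np.float64(252.8), np.float64(278.7), np.float64(239.6), np.float64(265.6)]
22 [np.float64(301.1), np.float64(249.9), np.float64(281.4), np.float64(241.7), np.float64(268.6)]
26 [np.float64(298.9), np.float64(247.1), np.float64(284.0), np.float64(243.9), np.float64(271.5)]
30 [np.float64(296.5), np.float64(244.5), np.float64(286.7), np.float64(246.3), np.float64(274.4)]
34 [np.float64(294.0), np.float64(242.0), np.float64(289.3), np.float64(248.7), np.float64(277.4)]
38 [np.float64(291.2), np.float64(239.7), np.float64(291.8), np.float64(251.1), np.float64(280.3)]
42 [np.float64(288.3), np.float64(237.6), np.float64(294.2), np.float64(253.6), np.float64(283.2)]
46 [np.float64(285.3), np.float64(235.7), np.float64(296.6), np.float64(256.2), np.float64(286.0)]
w7 289 [ 37.  31.  22.  85. 145. 140.]
w8 289 [ 34.  30.  19.  75. 126. 129.]
w9 290 [20. 18. 37. 98. 95. 93.]
w10 290 [ 21.  17.  36. 102. 101. 100.]
w11 290 [ 23.  17.  37. 102.  97.  98.]
w12 290 [21. 16. 39. 98. 94. 92.]
w13 287 [23. 20. 14. 59. 98. 96.]
w14 288 [22. 19. 14. 63. 96. 94.]
w15 288 [22. 17. 37. 99. 95. 93.]
```

Run:
```python
import cv2,numpy as np
im=cv2.imread("pics/w15.png")[160:200,290:362];im=np.clip((im.astype(float)-30)*2,0,255).astype(np.uint8)
cv2.imwrite("pics/w15d.png",cv2.resize(im,None,fx=11,fy=11,interpolation=cv2.INTER_NEAREST))
```

```text
(no output)
```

View pics/w15d.png

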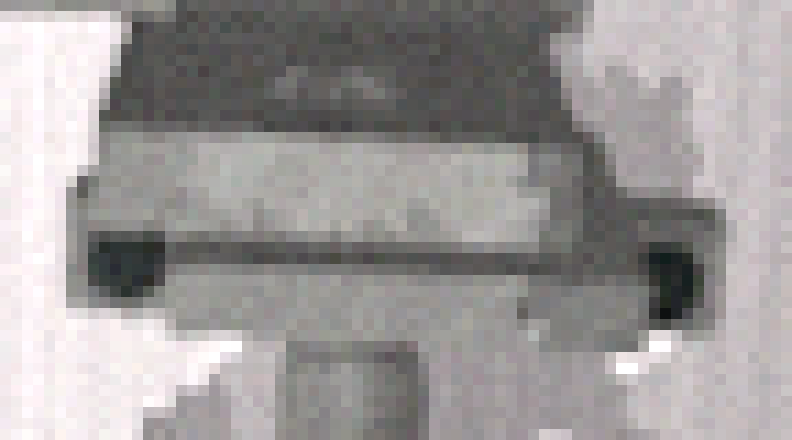

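Emit:
move_arm([
  {"linear": [-0.3, 0, 0], "yaw": 0},
  {"linear": [-0.4, 0, 0], "yaw": 0},
  {"linear": [-0.4, 0, 0], "yaw": 0},
])

```text
t: 14.75
eef_pos: [564.1, 10.3, 103.5]
tool_rot: [-0.132, 0.991, 0.002, 0.002]
contact_force: [0.4, 0.7, -1.5]
finger_gap: 13.9
```

Emit:
move_arm([
  {"linear": [0, 0, -0.1], "yaw": 0},
  {"linear": [0, 0, -0.15], "yaw": 0},
  {"linear": [0, 0, -0.15], "yaw": 0},
])

```text
t: 15.05
eef_pos: [564.0, 10.1, 105.0]
tool_rot: [-0.132, 0.991, 0.002, 0.002]
contact_force: [-0.8, -0.4, -2.1]
finger_gap: 13.8
```

Emit:
move_arm([
  {"linear": [0, 0, -0.1], "yaw": 0},
  {"linear": [0, 0, -0.15], "yaw": 0},
  {"linear": [0, 0, -0.15], "yaw": 0},
])

```text
t: 15.35
eef_pos: [564.1, 10.1, 106.6]
tool_rot: [-0.132, 0.991, 0.002, 0.002]
contact_force: [0.9, -0.5, -2.3]
finger_gap: 14.0
```

Emit:
move_arm([
  {"linear": [0, 0, -0.1], "yaw": 0},
  {"linear": [0, 0, -0.15], "yaw": 0},
  {"linear": [0, 0, -0.15], "yaw": 0},
])

```text
t: 15.65
eef_pos: [564.2, 10.1, 108.2]
tool_rot: [-0.132, 0.991, 0.002, 0.002]
contact_force: [0.6, 0.2, -1.7]
finger_gap: 13.6
```

Emit:
move_arm([
  {"linear": [0, 0, -0.1], "yaw": 0},
  {"linear": [0, 0, -0.15], "yaw": 0},
  {"linear": [0, 0, -0.15], "yaw": 0},
])

```text
t: 15.95
eef_pos: [563.9, 10.4, 109.5]
tool_rot: [-0.132, 0.991, 0.002, 0.002]
contact_force: [-0.2, 0.5, -3.4]
finger_gap: 14.0
```

```bash
python3 look.py w16 90 250 240 410
```

```text
15.95 [563.92  10.4  109.55] 14.048110867988322 [-0.23  0.53 -3.39] [ 0.3   0.09 -0.08]
grasp in base 32.1542577774631 -2.9473350117152854 128.2485494386263 yaw 15.144290112786216 toolz [ 0.  0. -1.]
```

View pics/w16b.png

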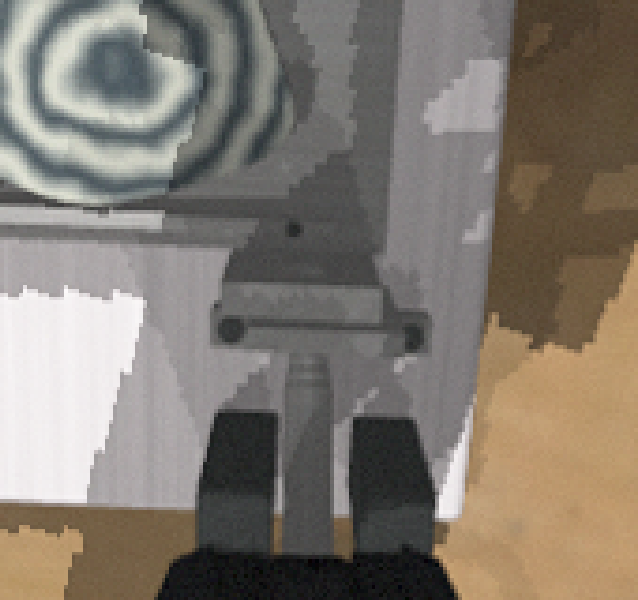

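View pics/w16s.png

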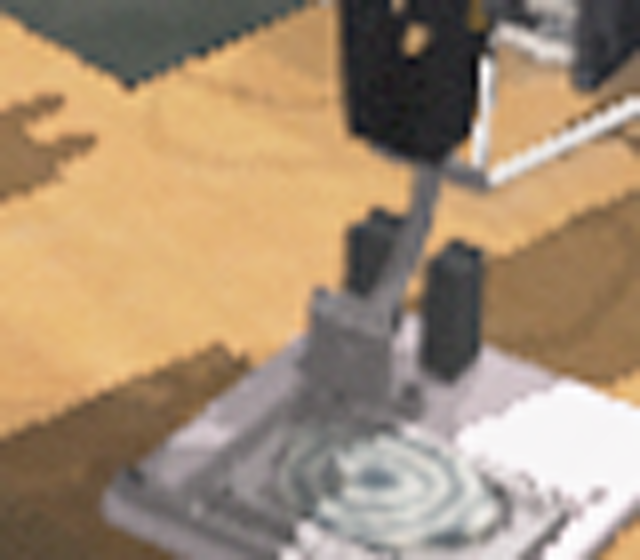

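Emit:
move_arm([
  {"linear": [0, 0, 0.15], "yaw": 0},
  {"linear": [0, -0.03, 0.28], "yaw": 0},
  {"linear": [0.15, -0.03, 0.28], "yaw": 0},
  {"linear": [0.3, -0.03, 0.28], "yaw": 0},
  {"linear": [0.45, -0.02, 0.28], "yaw": 0},
  {"linear": [0.6, -0.01, 0.28], "yaw": 0},
  {"linear": [0.6, -0.01, 0.28], "yaw": 0},
])

```text
t: 16.75
eef_pos: [558.0, 9.0, 106.8]
tool_rot: [-0.132, 0.991, 0.002, 0.002]
contact_force: [0.4, 0.6, -2.6]
finger_gap: 14.1
```

```bash
python3 look.py w17 90 250 240 410
python3 - <<'E'
import cv2,numpy as np
for n in ["w12","w15","w16","w17"]:
    g=cv2.imread(f"pics/{n}.png").mean(2)[270:300,312:330].mean(1);i=np.where(g>60)[0];i=i[i>14][0];print(n,270+i-(g[i]-60)/(g[i]-g[i-1]))
E
```

```text
16.75 [558.04   8.98 106.8 ] 14.059888189062905 [ 0.39  0.58 -2.64] [ 0.27  0.02 -0.08]
grasp in base 26.110888213627526 -3.126767081985763 125.49496373640534 yaw 15.151276750597619 toolz [ 0.  0. -1.]
w12 290.35820895522386
w15 288.3768723786699
w16 288.40066125638714
w17 288.37226277372264
```

View pics/w17b.png

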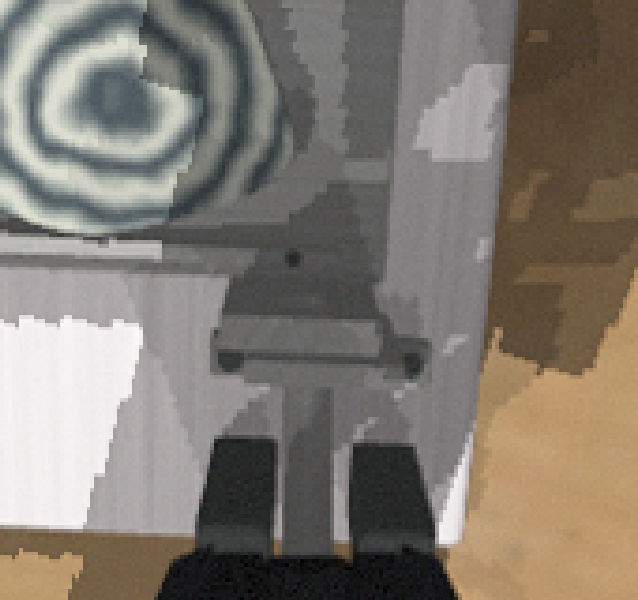

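Emit:
move_arm([
  {"linear": [0.15, 0.03, 0.03], "yaw": 0},
  {"linear": [0.3, 0.06, 0.06], "yaw": 0},
  {"linear": [0.45, 0.09, 0.08], "yaw": 0},
  {"linear": [0.6, 0.12, 0.1], "yaw": 0},
  {"linear": [0.6, 0.12, 0.1], "yaw": 0},
], squeeze=6)

```text
t: 17.35
eef_pos: [552.2, 8.4, 105.9]
tool_rot: [-0.132, 0.991, 0.002, 0.002]
contact_force: [2.0, -0.1, -0.4]
finger_gap: 14.2
```

```bash
cat >> look.py <<'E'
g=cv2.imread(f"pics/{n}.png").mean(2)[270:300,312:330].mean(1);i=np.where(g>60)[0];i=i[i>14][0];print("grip edge row",270+i-(g[i]-60)/(g[i]-g[i-1]))
E
python3 look.py w18 90 250 240 410
```

```text
17.35 [552.19   8.37 105.91] 14.19978293021731 [ 1.96 -0.09 -0.38] [ 0.1  -0.32  0.06]
grasp in base 20.253866450606058 -2.489041030791753 124.61021002845965 yaw 15.152459199291208 toolz [ 0.  0. -1.]
grip edge row 286.73592690834073
```

View pics/w18b.png

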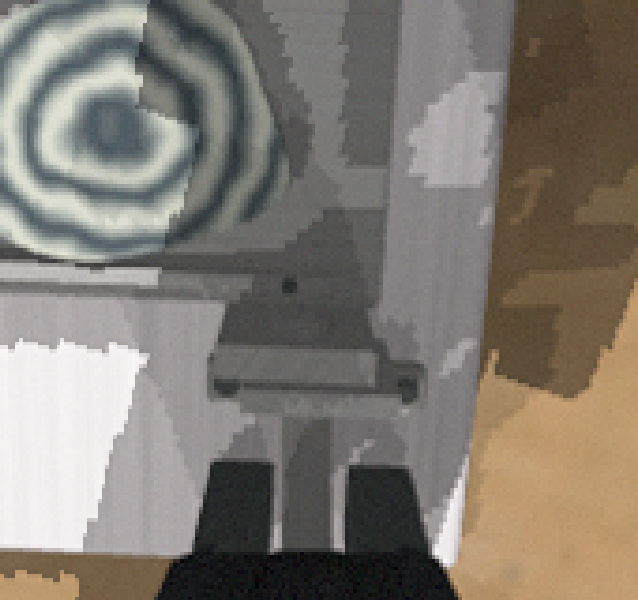

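Emit:
move_arm([
  {"linear": [0, 0, 0], "yaw": 0},
  {"linear": [-0.05, 0, 0.05], "yaw": 0},
  {"linear": [-0.05, 0, 0.1], "yaw": 0},
  {"linear": [-0.05, 0, 0.15], "yaw": 0},
  {"linear": [-0.05, 0, 0.2], "yaw": 0},
  {"linear": [-0.05, 0, 0.2], "yaw": 0},
], squeeze=3)

```text
t: 18.05
eef_pos: [553.5, 8.7, 104.3]
tool_rot: [-0.132, 0.991, 0.002, 0.003]
contact_force: [2.4, -0.7, 4.6]
finger_gap: 14.0
```

```bash
python3 look.py w19 90 250 240 410
```

```text
18.05 [553.54   8.68 104.26] 14.009618949323865 [ 2.42 -0.74  4.57] [-0.   -0.46  0.05]
grasp in base 21.600398009033682 -2.471689534695216 122.96233891745068 yaw 15.147597670578614 toolz [ 0.01  0.   -1.  ]
grip edge row 288.48536585365855
```

View pics/w19b.png

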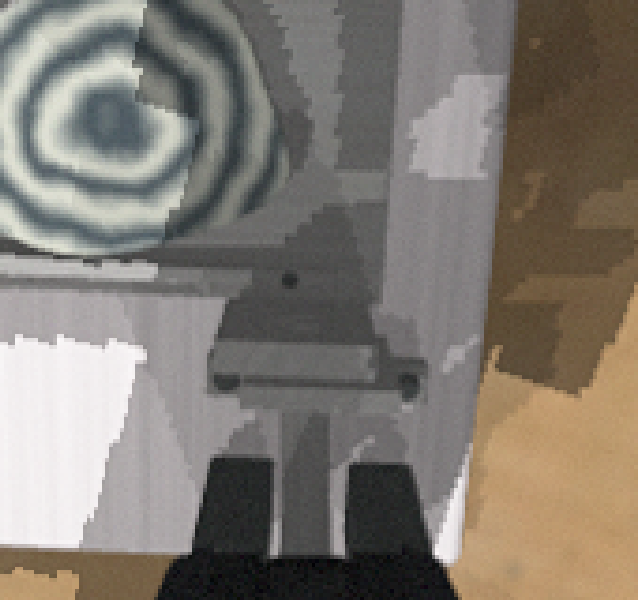

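Emit:
move_arm([
  {"linear": [-0.15, 0, 0.07], "yaw": 0},
  {"linear": [-0.3, 0, 0.14], "yaw": 0},
  {"linear": [-0.45, 0, 0.21], "yaw": 0},
  {"linear": [-0.6, 0, 0.28], "yaw": 0},
  {"linear": [-0.6, 0, 0.28], "yaw": 0},
])

```text
t: 18.65
eef_pos: [559.3, 10.3, 101.2]
tool_rot: [-0.132, 0.991, 0.002, 0.003]
contact_force: [1.1, -0.8, 1.9]
finger_gap: 13.9
```

```bash
python3 look.py w20 90 250 240 410
```

```text
18.65 [559.28  10.3  101.25] 13.850042540203496 [ 1.1  -0.84  1.85] [-0.08 -0.33  0.07]
grasp in base 27.567569278173742 -2.0852882175530647 119.94739003561588 yaw 15.149599372931563 toolz [ 0.  0. -1.]
grip edge row 293.4488045738046
```

View pics/w20b.png

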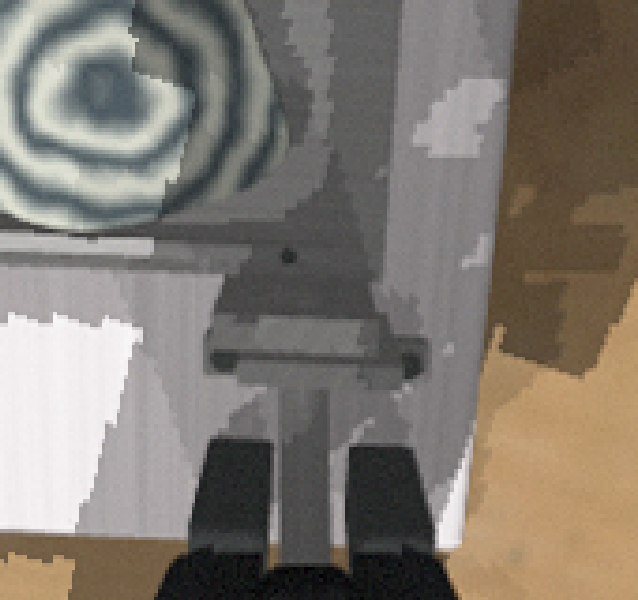

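View pics/w20s.png

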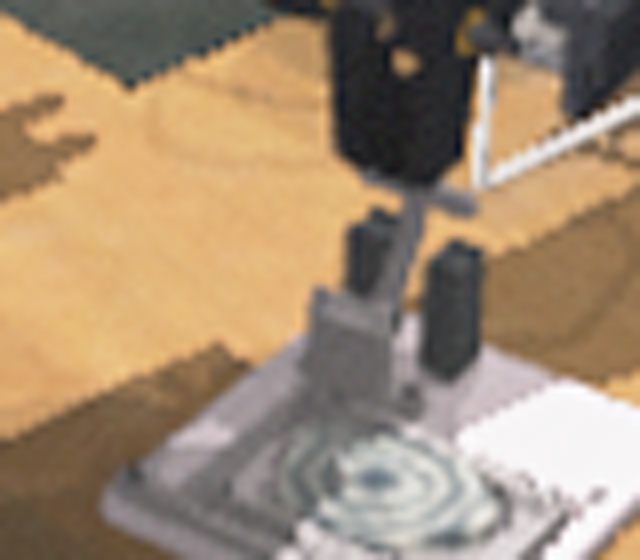

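Emit:
move_arm([
  {"linear": [-0.15, 0, 0.08], "yaw": 0},
  {"linear": [-0.3, 0, 0.16], "yaw": 0},
  {"linear": [-0.45, 0.03, 0.24], "yaw": 0},
  {"linear": [-0.6, 0.05, 0.34], "yaw": 0},
  {"linear": [-0.6, 0.05, 0.34], "yaw": 0},
])

```text
t: 19.25
eef_pos: [564.9, 12.5, 97.8]
tool_rot: [-0.132, 0.991, 0.002, 0.003]
contact_force: [1.5, -0.4, 0.9]
finger_gap: 14.5
```

```bash
python3 look.py w21 90 250 240 410
```

```text
19.25 [564.91  12.49  97.77] 14.522772706593363 [ 1.46 -0.42  0.87] [-0.09 -0.35  0.02]
grasp in base 33.53116972108264 -1.11216031906652 116.471914242301 yaw 15.158403732171884 toolz [ 0.  0. -1.]Traceback (most recent call last):
  File "look.py", line 12, in <module>
    g=cv2.imread(f"pics/{n}.png").mean(2)[270:300,312:330].mean(1);i=np.where(g>60)[0];i=i[i>14][0];print("grip edge row",270+i-(g[i]-60)/(g[i]-g[i-1]))
                                                                                         ~~~~~~~^^^
IndexError: index 0 is out of bounds for axis 0 with size 0
```

View pics/w21b.png

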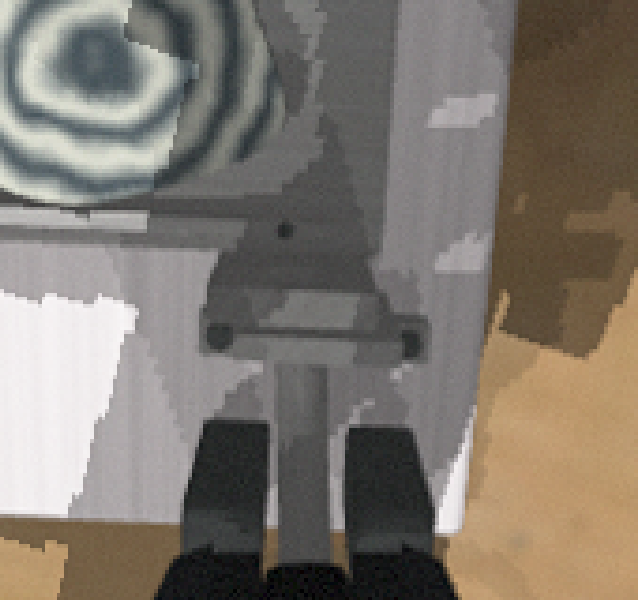

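View pics/w21s.png

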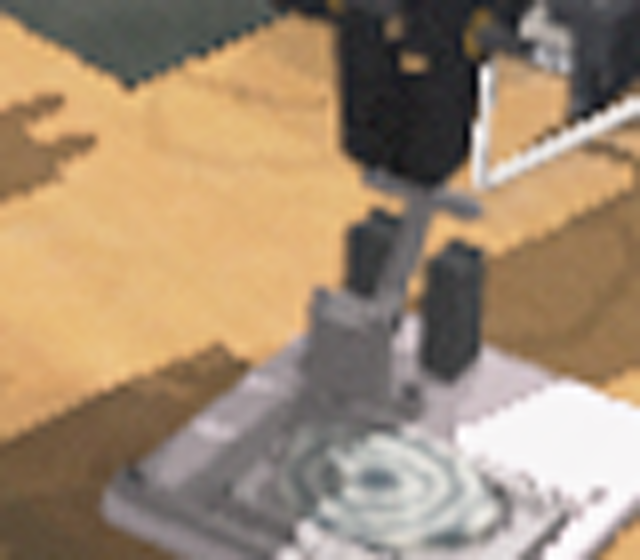

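Emit:
move_arm([
  {"linear": [-0.1, 0, 0.1], "yaw": 0.5},
  {"linear": [-0.2, 0.02, 0.2], "yaw": 1},
  {"linear": [-0.3, 0.03, 0.3], "yaw": 1.5},
  {"linear": [-0.4, 0.04, 0.4], "yaw": 2},
  {"linear": [-0.4, 0.04, 0.4], "yaw": 2},
])

```text
t: 19.85
eef_pos: [569.2, 14.2, 94.0]
tool_rot: [-0.114, 0.993, 0.002, 0.003]
contact_force: [3.2, 0.6, 4.0]
finger_gap: 14.8
```

```bash
sed -i '$d' look.py; python3 look.py w22 90 310 240 410
```

```text
19.85 [569.15  14.17  93.96] 14.841722399080828 [3.23 0.58 3.97] [ 0.06 -0.54  0.06]
grasp in base 38.010209057680235 -0.36095448464567104 112.66321235909058 yaw 13.148288690085344 toolz [ 0.01  0.01 -1.  ]
```

View pics/w22b.png

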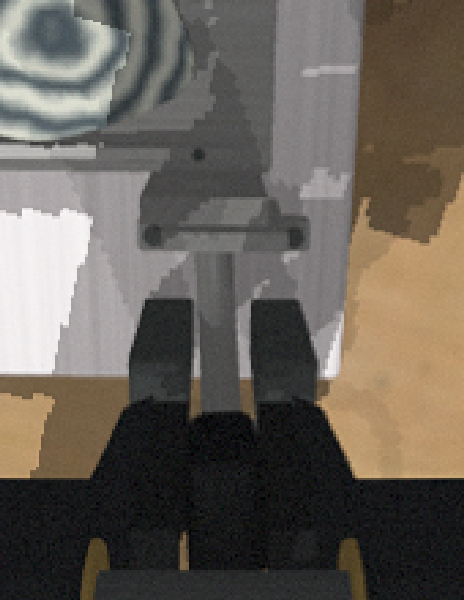

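View pics/w22s.png

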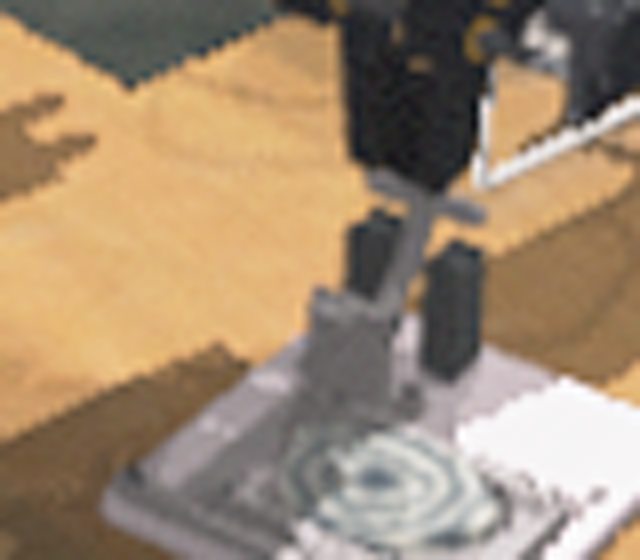

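Emit:
move_arm([
  {"linear": [0, 0, -0.05], "yaw": 0},
  {"linear": [0, 0, -0.05], "yaw": 0},
  {"linear": [0, 0.02, -0.05], "yaw": 0.5},
  {"linear": [0, 0.04, -0.05], "yaw": 1},
  {"linear": [0, 0.04, -0.05], "yaw": 1.5},
  {"linear": [0, 0.04, -0.05], "yaw": 1.5},
], squeeze=25)

```text
t: 20.55
eef_pos: [568.1, 13.9, 94.2]
tool_rot: [-0.101, 0.995, 0.002, 0.002]
contact_force: [0.9, -2.5, -1.3]
finger_gap: 14.4
```

```bash
python3 look.py w23 90 250 240 410
```

```text
20.55 [568.1   13.91  94.21] 14.405574034678166 [ 0.89 -2.51 -1.32] [-0.61 -0.1   0.05]
grasp in base 36.96896264939094 -0.38356066665047356 112.90640631413626 yaw 11.629254245927527 toolz [ 0.  0. -1.]
```

View pics/w23b.png

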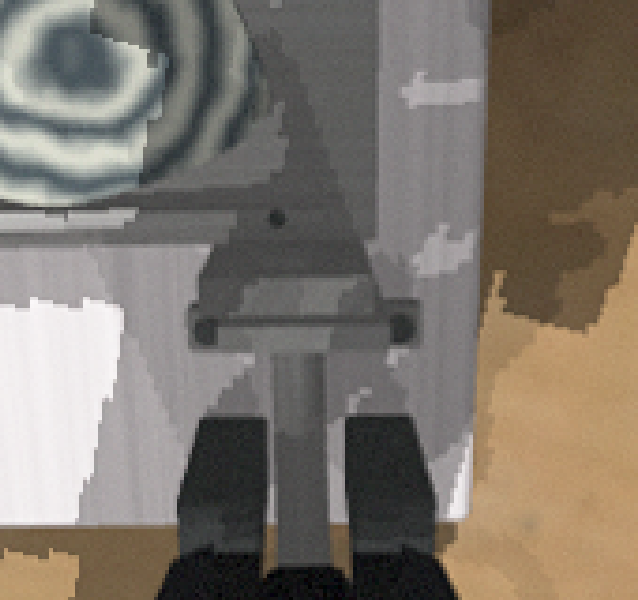

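Emit:
move_arm([
  {"linear": [0, 0.05, 0], "yaw": 0.5},
  {"linear": [0, 0.1, 0], "yaw": 1},
  {"linear": [0, 0.13, 0], "yaw": 1.5},
  {"linear": [0, 0.13, 0], "yaw": 2},
  {"linear": [0, 0.13, 0], "yaw": 2},
])

```text
t: 21.15
eef_pos: [567.8, 15.4, 94.2]
tool_rot: [-0.084, 0.996, 0.002, 0.002]
contact_force: [1.0, -2.2, 0.3]
finger_gap: 13.9
```

```bash
python3 look.py w24 90 250 240 410
```

```text
21.15 [567.78  15.43  94.23] 13.86447882843179 [ 1.03 -2.25  0.3 ] [-0.6  -0.15  0.05]
grasp in base 36.9740206984334 1.161700039503404 112.92595888520505 yaw 9.645482519184277 toolz [ 0.  0. -1.]
```

View pics/w24b.png

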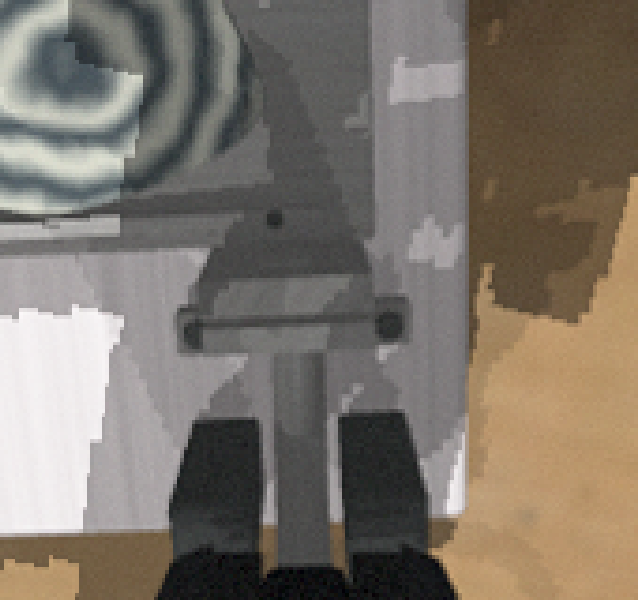

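Emit:
move_arm([
  {"linear": [0, 0, 0], "yaw": 0},
  {"linear": [-0.1, -0.03, 0.05], "yaw": -0.5},
  {"linear": [-0.2, -0.05, 0.1], "yaw": -1},
  {"linear": [-0.3, -0.05, 0.2], "yaw": -1},
  {"linear": [-0.35, -0.05, 0.3], "yaw": -1},
  {"linear": [-0.35, -0.05, 0.3], "yaw": -1},
], squeeze=5)

```text
t: 21.85
eef_pos: [572.2, 15.9, 91.4]
tool_rot: [-0.093, 0.996, 0.002, 0.003]
contact_force: [2.2, -0.9, 1.3]
finger_gap: 13.8
```

```bash
python3 look.py w25 90 310 240 410
```

```text
21.85 [572.21  15.89  91.43] 13.826561325549633 [ 2.18 -0.93  1.29] [-0.2  -0.36  0.01]
grasp in base 41.366070995203586 0.6890763755034177 110.12828362076088 yaw 10.663807032371462 toolz [ 0.01  0.01 -1.  ]
```

View pics/w25b.png

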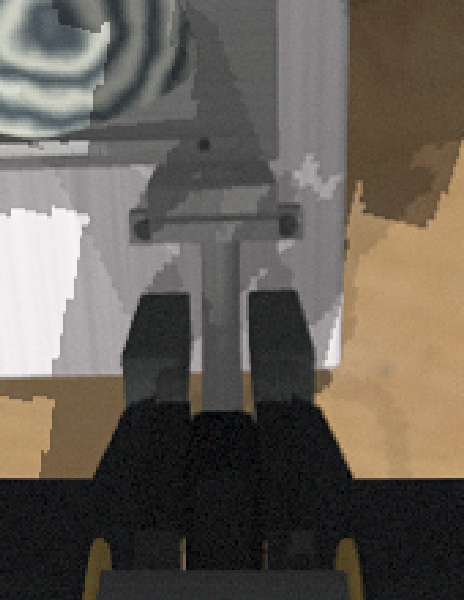

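View pics/w25s.png

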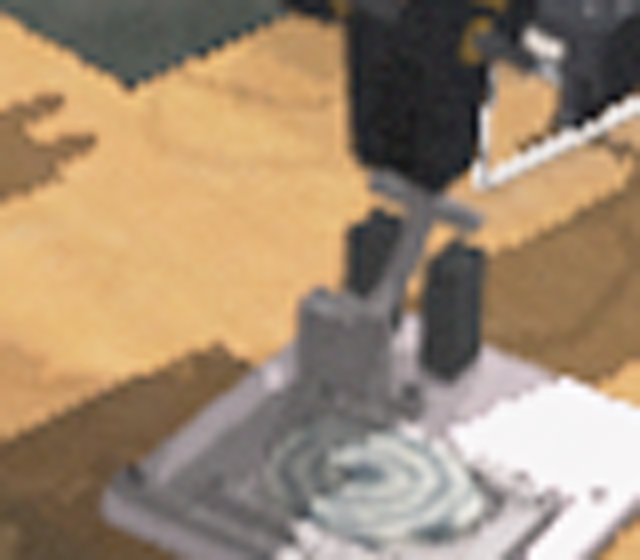

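Run:
```python
from h import *
c=cam("scene");B=(531.8,6.5,.21)
f=lambda P:((proj(c,tf(*B,np.array(P,float)))-[290,185])*8).round()
print("home bar ends",f([[43.3,25,65],[43.3,-25,65]]))
print("cheek tops y+",f([[33,25,63],[53,25,63],[53,9,63],[33,9,63]]),"y-",f([[33,-25,63],[53,-25,63],[53,-9,63],[33,-9,63]]))
for th in (0,5,10,15,20,25):
    t=np.radians(th);x=41.4+41*np.sin(t);z=110.1-41*np.cos(t);print(th,x,z,f([[x,25,z],[x,-25,z]]).ravel(), (proj(cam("wrist",bot.sense()),tf(*B,[[x,0,z]]))))
im=cv2.imread("pics/w25s.png");cv2.imwrite("pics/w25s2.png",cv2.resize(im[100:420,280:560],None,fx=2,fy=2))
```

```text
home bar ends [[350. 200.]
 [465. 247.]]
cheek tops y+ [[333. 217.]
 [365. 193.]
 [401. 207.]
 [370. 232.]] y- [[449. 265.]
 [480. 239.]
 [442. 224.]
 [411. 249.]]
0 41.4 69.1 [347. 193. 463. 240.] [[319.1 234. ]]
5 44.973385452653986 69.25601737823843 [353. 188. 468. 235.] [[319.24 238.83]]
10 48.51957528434414 69.72288212649946 [358. 183. 474. 229.] [[319.38 243.79]]
15 52.01158084920335 70.4970411221482 [364. 177. 479. 223.] [[319.51 248.87]]
20 55.42282587635242 71.57260254777775 [369. 170. 484. 216.] [[319.64 254.04]]
25 58.72734873136868 72.94138073149735 [375. 163. 490. 209.] [[319.76 259.3 ]]
```

View pics/w25s2.png

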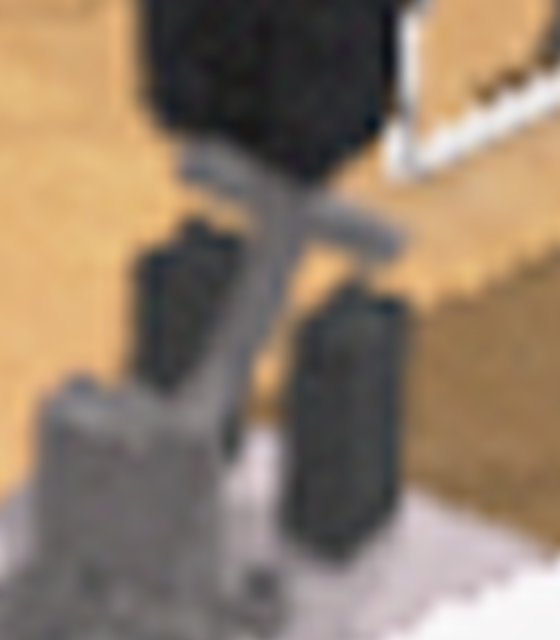

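Emit:
move_arm([
  {"linear": [-0.1, 0, 0.1], "yaw": -0.5},
  {"linear": [-0.15, 0, 0.2], "yaw": -1},
  {"linear": [-0.2, 0, 0.3], "yaw": -1},
  {"linear": [-0.25, 0, 0.4], "yaw": -1},
  {"linear": [-0.25, 0, 0.4], "yaw": -1},
])

```text
t: 22.45
eef_pos: [575.9, 16.8, 87.8]
tool_rot: [-0.102, 0.995, 0.003, 0.004]
contact_force: [3.6, -0.1, 3.6]
finger_gap: 14.2
```

```bash
python3 look.py w26 90 310 240 410;python3 - <<'E'
import cv2
im=cv2.imread("pics/w26s.png");cv2.imwrite("pics/w26s2.png",cv2.resize(im[100:420,280:560],None,fx=2,fy=2))
E
```

```text
22.45 [575.86  16.76  87.85] 14.230716933014227 [ 3.63 -0.12  3.56] [-0.04 -0.87  0.04]
grasp in base 45.07115296647894 0.7751936571359205 106.54747688984875 yaw 11.669351047656786 toolz [ 0.01  0.01 -1.  ]
```

View pics/w26b.png

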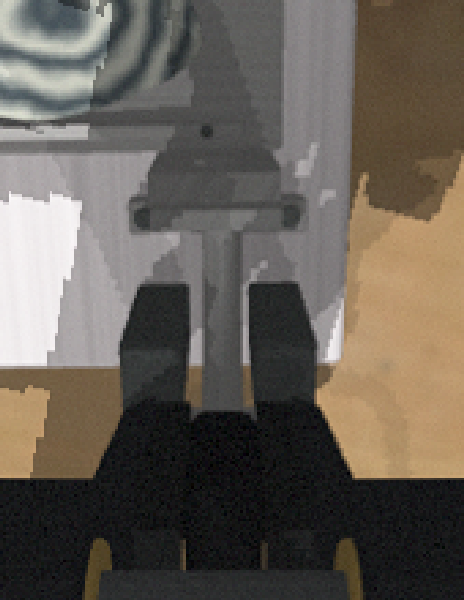

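View pics/w26s2.png

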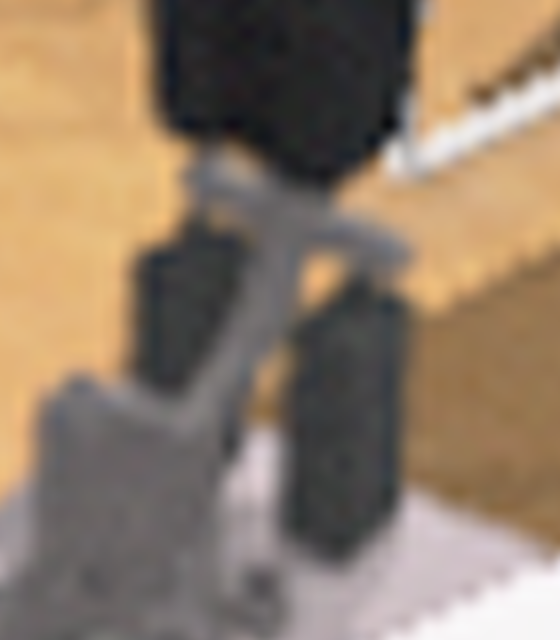

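Emit:
move_arm([
  {"linear": [0.05, 0, -0.05], "yaw": 0},
  {"linear": [0.1, 0, -0.1], "yaw": 0},
  {"linear": [0.1, 0, -0.1], "yaw": 1},
  {"linear": [0.1, 0.02, -0.1], "yaw": 2},
  {"linear": [0.1, 0.02, -0.1], "yaw": 2.5},
  {"linear": [0.1, 0.02, -0.1], "yaw": 2.5},
], squeeze=25)

```text
t: 23.15
eef_pos: [572.9, 15.8, 88.4]
tool_rot: [-0.08, 0.997, 0.002, 0.002]
contact_force: [-1.2, -3.6, 1.1]
finger_gap: 13.6
```

```bash
python3 look.py w27 90 250 240 410
```

```text
23.15 [572.87  15.81  88.37] 13.641956928584007 [-1.16 -3.6   1.11] [-0.82  0.48  0.14]
grasp in base 42.02352705483929 0.4819796461204527 107.0708347388717 yaw 9.135593591811316 toolz [ 0.  0. -1.]
```

View pics/w27b.png

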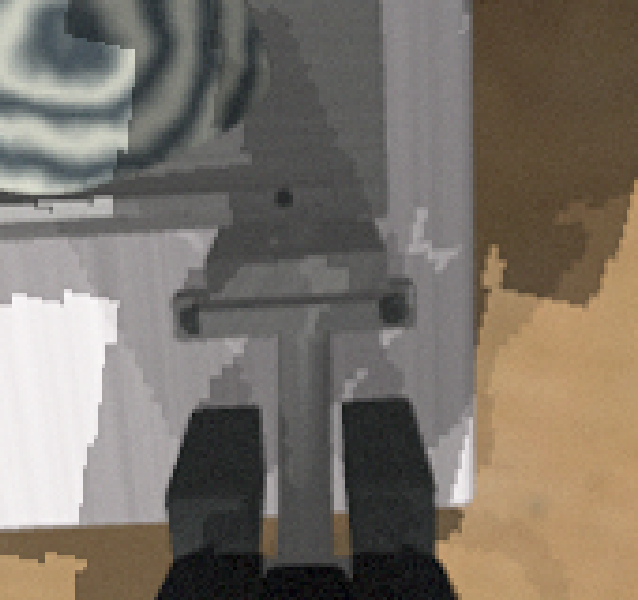

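Emit:
move_arm([
  {"linear": [0, -0.05, 0], "yaw": -1},
  {"linear": [0, -0.08, 0], "yaw": -1.5},
  {"linear": [0, -0.08, 0], "yaw": -1.5},
])

```text
t: 23.55
eef_pos: [573.8, 16.2, 88.3]
tool_rot: [-0.093, 0.996, 0.003, 0.003]
contact_force: [0.0, -0.2, -1.4]
finger_gap: 13.7
```

Emit:
move_arm([
  {"linear": [0, 0, 0], "yaw": 0},
  {"linear": [0, 0, 0.1], "yaw": 0},
  {"linear": [-0.05, 0, 0.2], "yaw": 0},
  {"linear": [-0.1, 0, 0.3], "yaw": 0},
  {"linear": [-0.1, 0, 0.3], "yaw": 0},
], squeeze=8)

```text
t: 24.05
eef_pos: [575.9, 16.8, 86.3]
tool_rot: [-0.093, 0.996, 0.003, 0.004]
contact_force: [0.8, -1.1, 7.0]
finger_gap: 13.9
```

```bash
python3 look.py w28 90 310 240 410;python3 - <<'E'
import cv2
im=cv2.imread("pics/w28s.png");cv2.imwrite("pics/w28s2.png",cv2.resize(im[100:420,280:560],None,fx=2,fy=2))
E
```

```text
24.05 [575.95  16.83  86.32] 13.89814665075261 [ 0.78 -1.13  6.99] [-0.17  0.01  0.  ]
grasp in base 45.1624463927042 0.8044150500180599 105.01458483096395 yaw 10.71049201163044 toolz [ 0.01  0.01 -1.  ]
```

View pics/w28b.png

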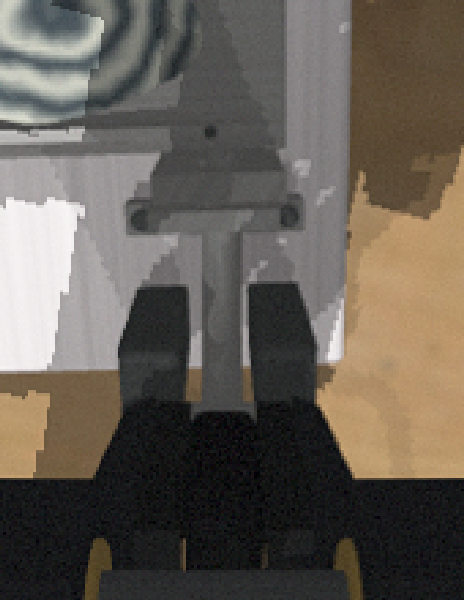

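View pics/w28s2.png

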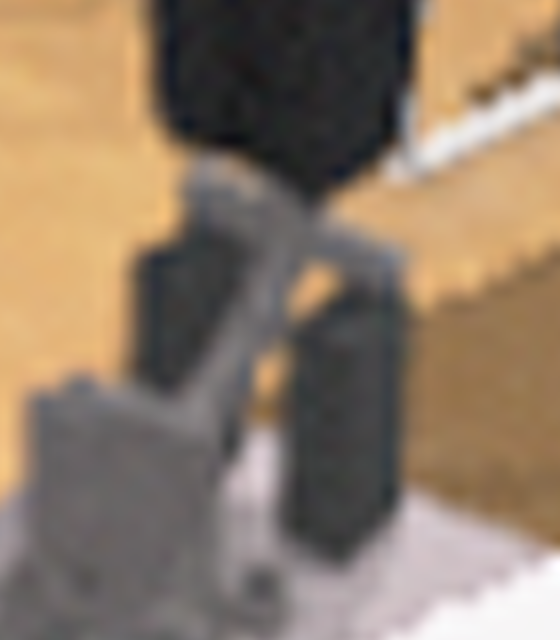

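Emit:
move_arm([
  {"linear": [0, 0, -0.15], "yaw": 0},
  {"linear": [0, 0, -0.2], "yaw": 0},
  {"linear": [0.15, 0, -0.2], "yaw": 0},
  {"linear": [0.3, 0, -0.2], "yaw": 0},
  {"linear": [0.45, 0, -0.2], "yaw": 0},
  {"linear": [0.5, 0, -0.2], "yaw": 0},
  {"linear": [0.5, 0, -0.2], "yaw": 0},
], squeeze=20)

```text
t: 24.85
eef_pos: [570.8, 15.8, 88.2]
tool_rot: [-0.093, 0.996, 0.003, 0.004]
contact_force: [-0.2, 0.5, -2.1]
finger_gap: 14.1
```

```bash
python3 look.py w29 90 310 240 410;python3 - <<'E'
import cv2
im=cv2.imread("pics/w29s.png");cv2.imwrite("pics/w29s2.png",cv2.resize(im[100:420,280:560],None,fx=2,fy=2))
E
```

```text
24.85 [570.76  15.76  88.19] 14.097311757652239 [-0.18  0.46 -2.07] [-0.03  0.03  0.01]
grasp in base 39.876741324629414 0.8478657837234959 106.88943365897282 yaw 10.705259165387545 toolz [ 0.01  0.01 -1.  ]
```

View pics/w29b.png

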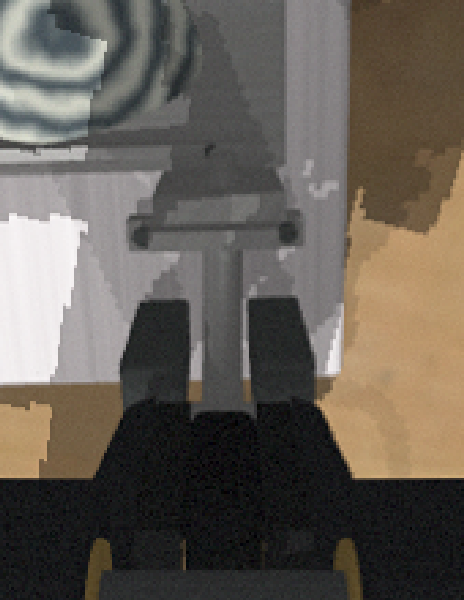

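View pics/w29s2.png

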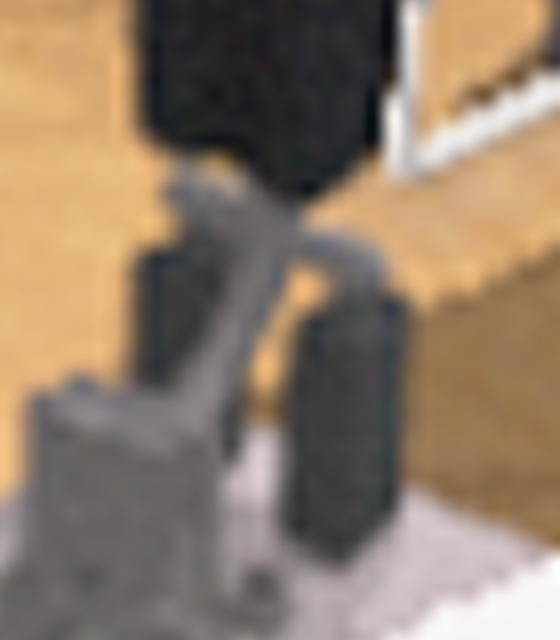

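Emit:
move_arm([
  {"linear": [0, 0, 0.1], "yaw": 0},
  {"linear": [-0.03, 0, 0.2], "yaw": 0},
  {"linear": [-0.06, 0, 0.3], "yaw": 0},
  {"linear": [-0.1, 0, 0.4], "yaw": 0},
  {"linear": [-0.1, 0, 0.45], "yaw": 0},
  {"linear": [-0.1, 0, 0.45], "yaw": 0},
], squeeze=8)

```text
t: 25.55
eef_pos: [573.4, 16.1, 85.1]
tool_rot: [-0.093, 0.996, 0.003, 0.006]
contact_force: [0.4, -0.7, 9.0]
finger_gap: 14.0
```

```bash
python3 look.py w30 90 310 240 410;python3 - <<'E'
import cv2
im=cv2.imread("pics/w30s.png");cv2.imwrite("pics/w30s2.png",cv2.resize(im[100:420,280:560],None,fx=2,fy=2))
E
```

```text
25.55 [573.38  16.05  85.11] 13.973239686441746 [ 0.38 -0.66  9.02] [-0.15 -0.13  0.05]
grasp in base 42.43292912706019 0.5967755674726548 103.813111161937 yaw 10.70202122720434 toolz [ 0.01  0.01 -1.  ]
```

View pics/w30b.png

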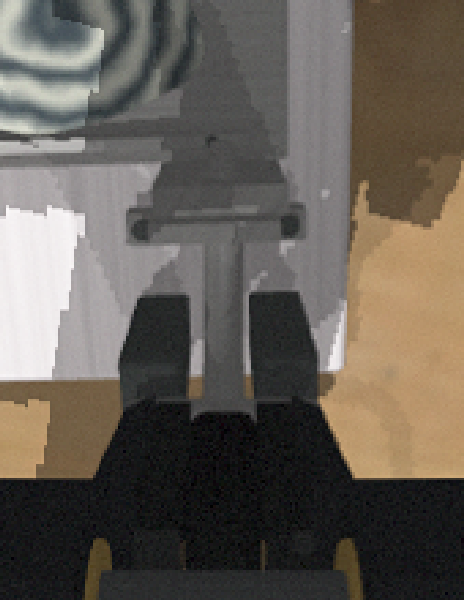

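View pics/w30s2.png

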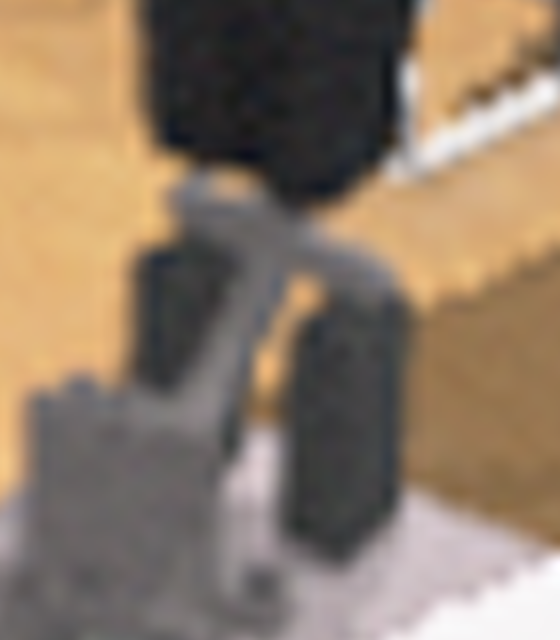

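Emit:
move_arm([
  {"linear": [0, 0, -0.1], "yaw": 0},
  {"linear": [0, 0, -0.1], "yaw": 0},
  {"linear": [0, 0, -0.1], "yaw": 0},
  {"linear": [0, 0, -0.1], "yaw": 0},
], hand=4)

```text
t: 26.05
eef_pos: [572.9, 16.1, 85.7]
tool_rot: [-0.093, 0.996, 0.003, 0.005]
contact_force: [0.3, -0.7, 0.4]
finger_gap: 39.9
```

Emit:
move_arm([
  {"linear": [0, 0, -3], "yaw": 0},
  {"linear": [0, 0, -6], "yaw": 0},
  {"linear": [0, 0, -9], "yaw": 0},
  {"linear": [0, 0, -9], "yaw": 0},
])

```text
t: 26.45
eef_pos: [574.3, 15.9, 179.1]
tool_rot: [-0.093, 0.996, 0.003, 0.009]
contact_force: [1.3, 1.0, 0.7]
finger_gap: 40.1
```

```bash
python3 look.py w31 110 260 240 400;python3 - <<'E'
import cv2
im=cv2.imread("pics/w31s.png");cv2.imwrite("pics/w31s2.png",cv2.resize(im[0:420,250:560],None,fx=1.9,fy=1.9))
E
```

```text
26.45 [574.28  15.94 179.15] 40.116491440645085 [1.33 1.02 0.73] [ 0.07 -0.06  0.02]
grasp in base 43.17699787078055 0.309694351463133 197.84246931782008 yaw 10.694433600405683 toolz [ 0.02  0.01 -1.  ]
```

View pics/w31b.png

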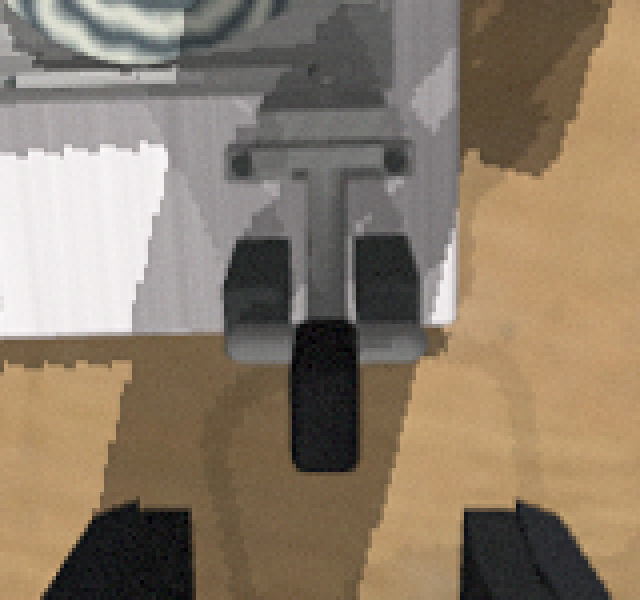

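View pics/w31s2.png

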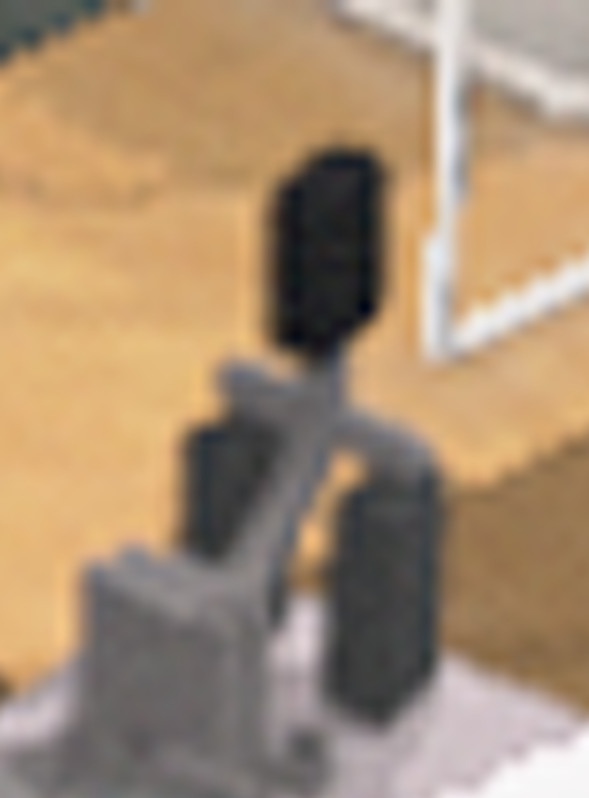

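```bash
cat > ov.py <<'E'
from h import *
import sys
n=sys.argv[1];r=[int(v) for v in sys.argv[2:6]];dx=[float(v) for v in sys.argv[6:9]]
a=np.load(n+".npy");s=dict(eef_pos=a[:3],tool_rot=a[3:]);c=cam("wrist",s)
B=(531.8+dx[0],6.5+dx[1],.21+dx[2])
k=min(640/(r[3]-r[2]),600/(r[1]-r[0]))
im=cv2.imread(f"pics/{n}.png")[r[0]:r[1],r[2]:r[3]];im=np.clip(im.astype(float)*1.4,0,255).astype(np.uint8);im=cv2.resize(im,None,fx=k,fy=k,interpolation=cv2.INTER_NEAREST)
def L(P,col):
    u=(proj(c,tf(*B,np.array(P,float)))-[r[2]-.5,r[0]-.5])*k;cv2.polylines(im,[u.astype(int)],True,col,1)
def box(z,h,col): L([[h[i],h[j],z] for i,j in[(0,2),(1,2),(1,3),(0,3)]],col)
for q in(1,-1): box(63,(33,53,9*q,25*q),(0,255,0)); box(12,(33,53,9*q,25*q),(0,160,0))
box(56,(1,6,-16,16),(0,255,0));box(56,(-8,-1,-16,16),(0,0,255))
box(65,(38.3,48.3,-25,25),(255,0,255))
box(122,(31.3,55.3,-7,7),(255,255,0));box(84,(31.3,55.3,-7,7),(255,255,0))
cv2.imwrite(f"pics/{n}o{len(sys.argv)}_{abs(hash(str(dx)))%1000}.png",im);print(f"pics/{n}o{len(sys.argv)}_{abs(hash(str(dx)))%1000}.png")
E
PYTHONHASHSEED=0 python3 ov.py w31 110 260 240 400 0 0 0
```

```text
pics/w31o9_896.png
```

View pics/w31o9_896.png

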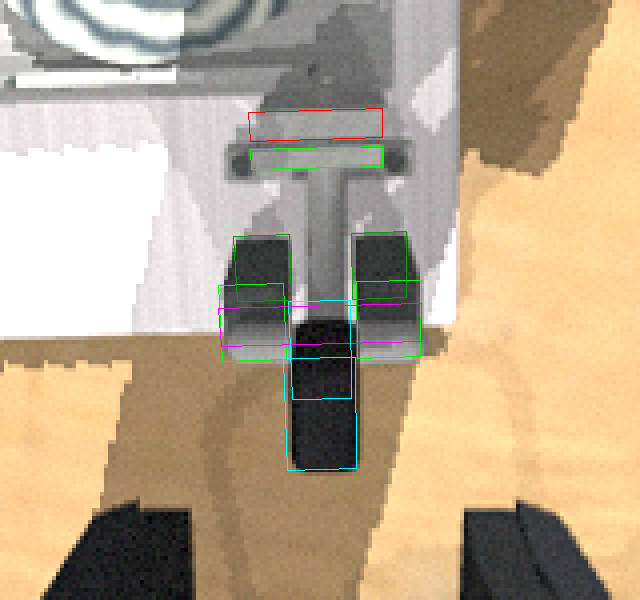

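Emit:
move_arm([
  {"linear": [0, 0, 3], "yaw": -1.3},
  {"linear": [0, 0.03, 6], "yaw": -1.3},
  {"linear": [0, 0.03, 8], "yaw": -1.3},
  {"linear": [0, 0.03, 9.2], "yaw": -1.3},
  {"linear": [0, 0.03, 9.2], "yaw": -1.3},
])

```text
t: 27.05
eef_pos: [571.1, 16.2, 81.4]
tool_rot: [-0.105, 0.994, 0.003, 0.003]
contact_force: [0.6, 0.1, 0.1]
finger_gap: 39.8
```

Emit:
move_arm([
  {"linear": [0, 0, 0], "yaw": 0},
  {"linear": [0, 0, 0], "yaw": 0},
  {"linear": [0, 0, 0], "yaw": 0},
  {"linear": [0, 0, 0], "yaw": 0},
  {"linear": [0, 0, 0], "yaw": 0},
], hand=0.8, squeeze=25)

```text
t: 27.55
eef_pos: [571.5, 16.1, 82.1]
tool_rot: [-0.105, 0.994, 0.003, 0.004]
contact_force: [0.2, -0.1, 2.2]
finger_gap: 13.9
```

```bash
python3 look.py w32 90 310 240 410
```

```text
27.55 [571.55  16.1   82.12] 13.942037114741547 [ 0.19 -0.1   2.17] [-0.04  0.01  0.04]
grasp in base 40.7256305441116 1.0230099067287546 100.82020952931923 yaw 12.019250966849018 toolz [ 0.01  0.01 -1.  ]
```

Emit:
move_arm([
  {"linear": [0, 0, -0.1], "yaw": 0},
  {"linear": [0, 0, -0.15], "yaw": 0},
  {"linear": [0.15, 0, -0.15], "yaw": 0},
  {"linear": [0.3, 0, -0.15], "yaw": 0},
  {"linear": [0.45, 0, -0.15], "yaw": 0},
  {"linear": [0.5, 0, -0.1], "yaw": 0},
  {"linear": [0.5, 0, -0.1], "yaw": 0},
])

```text
t: 28.35
eef_pos: [566.4, 15.0, 82.9]
tool_rot: [-0.105, 0.994, 0.003, 0.004]
contact_force: [0.9, -0.3, -1.4]
finger_gap: 13.9
```

```bash
python3 look.py w33 110 260 240 400;python3 - <<'E'
import cv2
im=cv2.imread("pics/w33s.png");cv2.imwrite("pics/w33s2.png",cv2.resize(im[100:420,280:560],None,fx=2,fy=2))
E
python3 ov.py w33 110 260 240 400 0 0 0
```

```text
28.35 [566.42  15.05  82.93] 13.85213374595509 [ 0.88 -0.28 -1.4 ] [ 0.04 -0.03 -0.01]
grasp in base 35.501451715079746 1.0609868389098658 101.63007921251378 yaw 12.02023283808775 toolz [ 0.01  0.01 -1.  ]
pics/w33o9_725.png
```

View pics/w33s2.png

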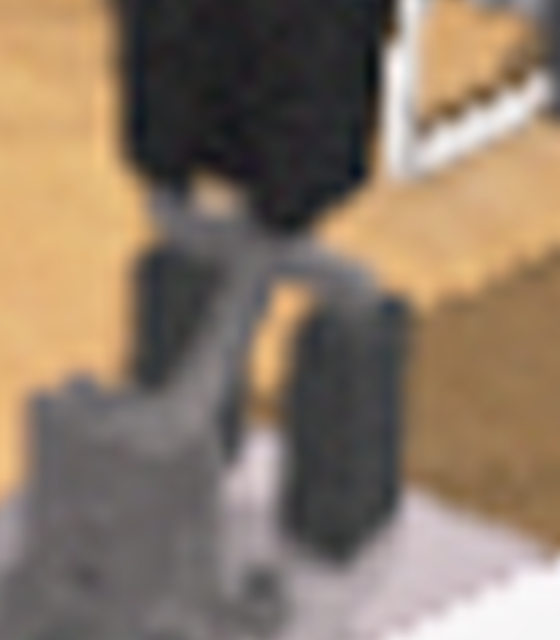

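Emit:
move_arm([
  {"linear": [0, 0, 0.1], "yaw": 0},
  {"linear": [0, 0, 0.2], "yaw": 0},
  {"linear": [0, 0, 0.3], "yaw": 0},
  {"linear": [0, 0, 0.3], "yaw": 0},
])

```text
t: 28.85
eef_pos: [568.5, 15.6, 81.0]
tool_rot: [-0.105, 0.994, 0.003, 0.006]
contact_force: [1.3, -0.3, 5.7]
finger_gap: 13.5
```

```bash
python3 look.py w34 90 310 240 410;python3 - <<'E'
import cv2
im=cv2.imread("pics/w34s.png");cv2.imwrite("pics/w34s2.png",cv2.resize(im[100:420,280:560],None,fx=2,fy=2))
E
```

```text
28.85 [568.54  15.55  81.03] 13.464391647968354 [ 1.34 -0.34  5.69] [-0.03 -0.12  0.03]
grasp in base 37.59955421158386 1.1165347834868928 99.72915005541827 yaw 12.023938664664357 toolz [ 0.01  0.01 -1.  ]
```

View pics/w34s2.png

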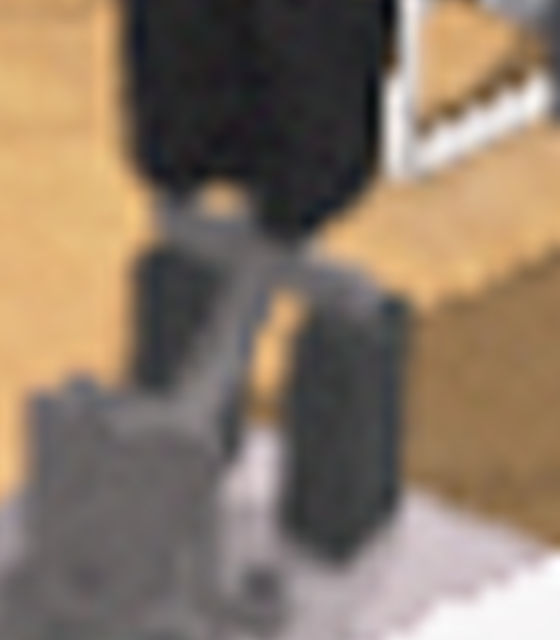

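View pics/w34b.png

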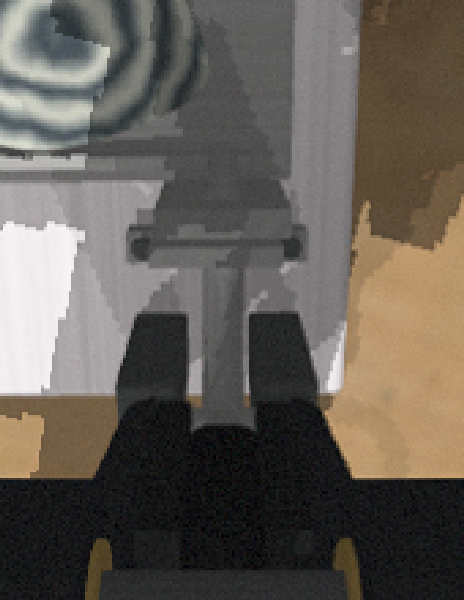

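Emit:
move_arm([
  {"linear": [0, 0, -0.1], "yaw": 0},
  {"linear": [0, 0, -0.1], "yaw": 0},
  {"linear": [0, 0, -0.1], "yaw": 0},
  {"linear": [0, 0, -0.1], "yaw": 0},
], hand=4)

```text
t: 29.35
eef_pos: [568.2, 15.5, 81.9]
tool_rot: [-0.105, 0.994, 0.003, 0.005]
contact_force: [0.1, -0.4, -1.4]
finger_gap: 39.7
```

Emit:
move_arm([
  {"linear": [0, 0, -3], "yaw": 0},
  {"linear": [0, 0, -6], "yaw": 0},
  {"linear": [0, 0, -9], "yaw": 0},
  {"linear": [0, 0, -9], "yaw": 0},
  {"linear": [0, 0, -9], "yaw": 0},
])

```text
t: 29.85
eef_pos: [567.3, 14.7, 172.0]
tool_rot: [-0.105, 0.994, 0.003, 0.006]
contact_force: [0.4, -0.0, -0.2]
finger_gap: 39.7
```

```bash
python3 look.py w35 110 260 240 400;python3 - <<'E'
import cv2
im=cv2.imread("pics/w35s.png");cv2.imwrite("pics/w35s2.png",cv2.resize(im[0:420,250:560],None,fx=1.9,fy=1.9))
E
PYTHONHASHSEED=0 python3 ov.py w35 110 260 240 400 0 0 0
```

```text
29.85 [567.27  14.69 172.03] 39.6702029553108 [ 0.4  -0.03 -0.15] [0.02 0.03 0.04]
grasp in base 36.17640311242183 0.545302197601107 190.73048640213173 yaw 12.01159513871316 toolz [ 0.01  0.01 -1.  ]
pics/w35o9_896.png
```

View pics/w35o9_896.png

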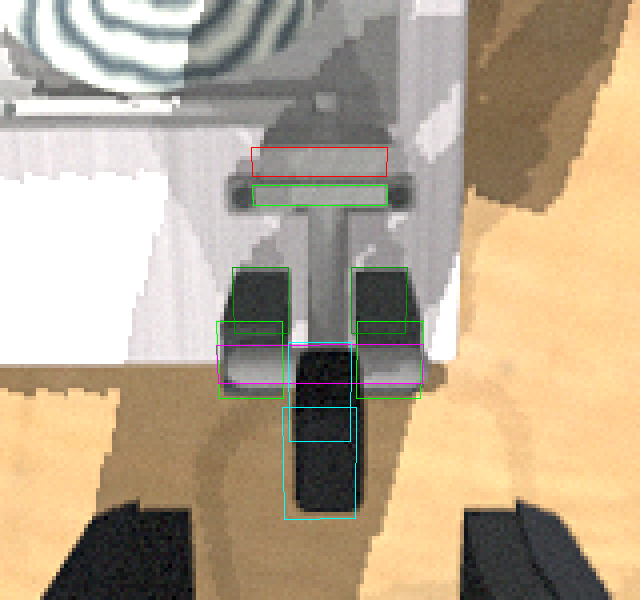

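View pics/w35s2.png

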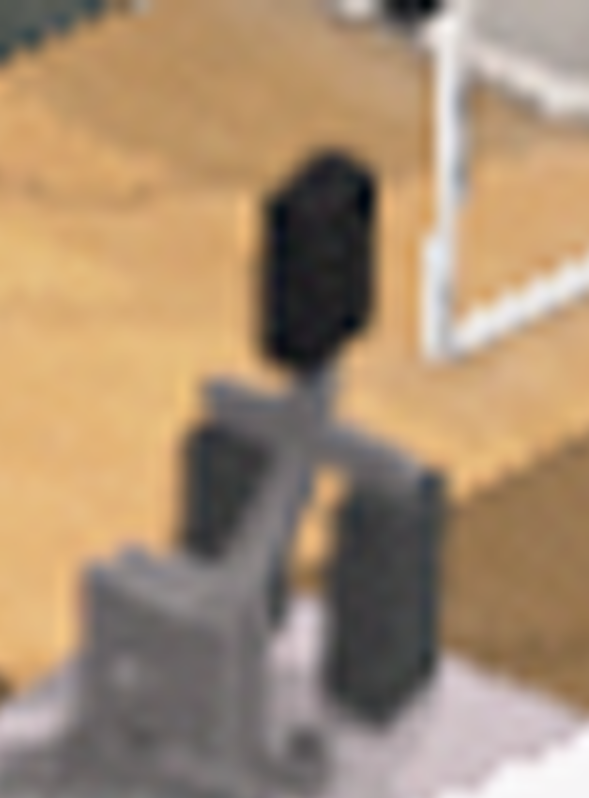

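Run:
```python
import cv2,numpy as np
im=cv2.imread("pics/w35.png")[170:242,288:354];im=np.clip(im.astype(float)*1.6,0,255).astype(np.uint8)
cv2.imwrite("pics/w35z.png",cv2.resize(im,None,fx=8.3,fy=8.3,interpolation=cv2.INTER_NEAREST))
```

```text
(no output)
```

View pics/w35z.png

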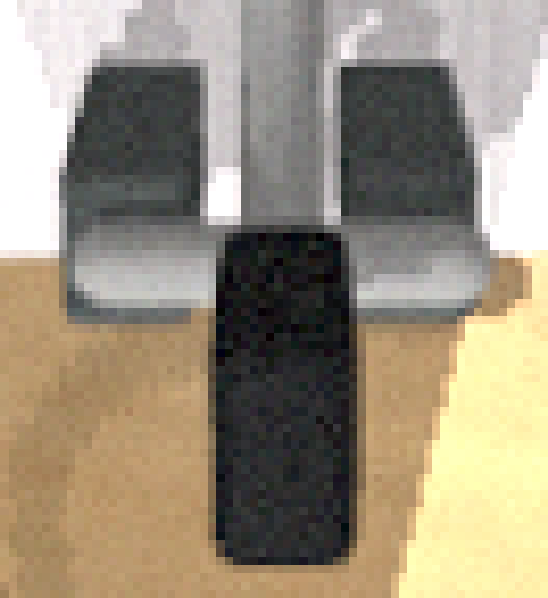

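Emit:
move_arm([
  {"linear": [-0.7, -0.03, 0], "yaw": 0},
  {"linear": [-0.7, -0.03, 0], "yaw": 0},
  {"linear": [-0.7, -0.03, 1], "yaw": 0},
  {"linear": [-0.7, -0.03, 2.5], "yaw": 0},
  {"linear": [-0.7, -0.03, 4], "yaw": 0},
  {"linear": [-0.7, -0.03, 4.3], "yaw": 0},
  {"linear": [-0.7, -0.03, 4.3], "yaw": 0},
], hand=0)

```text
t: 30.65
eef_pos: [573.0, 16.1, 126.8]
tool_rot: [-0.105, 0.994, 0.003, 0.003]
contact_force: [-0.1, 0.6, 0.6]
finger_gap: 0.7
```

```bash
python3 look.py w36 90 310 240 410
```

```text
30.65 [572.95  16.09 126.84] 0.7110525224514358 [-0.07  0.55  0.63] [-0.01  0.02  0.04]
grasp in base 42.120247781980794 0.7103753403993399 145.53618060211764 yaw 12.037430738776205 toolz [ 0.01  0.01 -1.  ]
```

View pics/w36b.png

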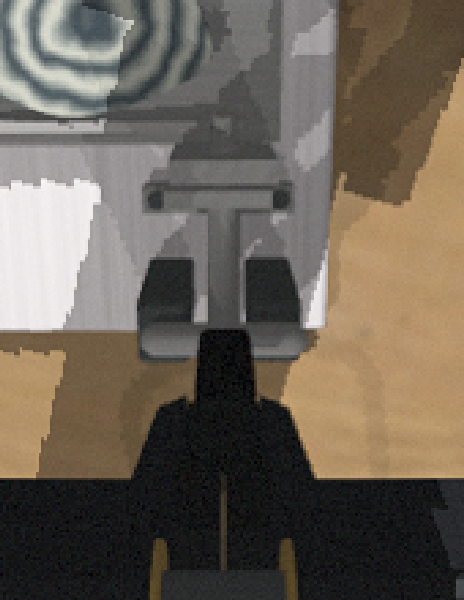

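Above the grip top with fingers closed; now press down gently.

Emit:
move_arm([
  {"linear": [0, 0, 0.2], "yaw": 0},
  {"linear": [0, 0, 0.4], "yaw": 0},
  {"linear": [0, 0, 0.5], "yaw": 0},
  {"linear": [0, 0, 0.5], "yaw": 0},
])

```text
t: 31.15
eef_pos: [573.8, 16.1, 123.0]
tool_rot: [-0.105, 0.994, 0.003, 0.004]
contact_force: [0.4, 0.3, -0.5]
finger_gap: 0.6
```

Emit:
move_arm([
  {"linear": [0, 0, 0.1], "yaw": 0},
  {"linear": [0, 0, 0.1], "yaw": 0},
])

```text
t: 31.35
eef_pos: [574.2, 16.2, 122.4]
tool_rot: [-0.105, 0.994, 0.003, 0.005]
contact_force: [-1.8, -0.1, 4.4]
finger_gap: 0.2
```

Emit:
move_arm([
  {"linear": [0.1, 0, 0.05], "yaw": 0},
  {"linear": [0.15, 0, 0.1], "yaw": 0},
  {"linear": [0.15, 0, 0.1], "yaw": 0},
])

```text
t: 31.65
eef_pos: [574.0, 16.2, 122.4]
tool_rot: [-0.105, 0.994, 0.003, 0.006]
contact_force: [1.8, -0.5, 6.1]
finger_gap: 0.7
```

Emit:
move_arm([
  {"linear": [0, 0, -2], "yaw": 0},
  {"linear": [0.3, 0, -6], "yaw": 0},
  {"linear": [0.6, 0, -9], "yaw": 0},
  {"linear": [0.6, 0, -9], "yaw": 0},
  {"linear": [0.6, 0, -9], "yaw": 0},
])

```text
t: 32.15
eef_pos: [566.9, 14.1, 212.3]
tool_rot: [-0.105, 0.994, 0.003, 0.006]
contact_force: [-0.6, 0.4, -0.1]
finger_gap: 0.3
```

```bash
python3 look.py w37 110 270 240 410
PYTHONHASHSEED=0 python3 ov.py w37 120 280 240 410 0 0 0;python3 - <<'E'
import cv2
im=cv2.imread("pics/w37s.png");cv2.imwrite("pics/w37s2.png",cv2.resize(im[0:420,250:560],None,fx=1.9,fy=1.9))
E
```

```text
32.15 [566.87  14.11 212.28] 0.2820166755679387 [-0.62  0.36 -0.1 ] [0.01 0.05 0.02]
grasp in base 35.6308475737411 0.06254681928167503 230.97680715814565 yaw 12.012809036275907 toolz [ 0.01  0.01 -1.  ]
pics/w37o9_896.png
```

View pics/w37o9_896.png

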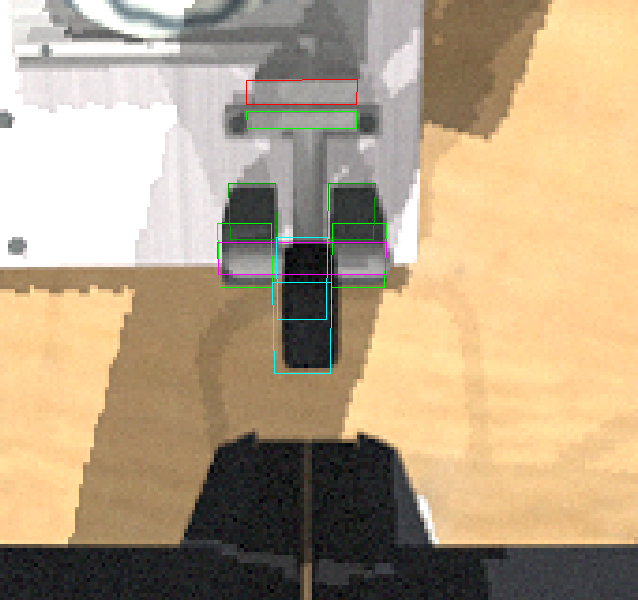

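View pics/w37s2.png

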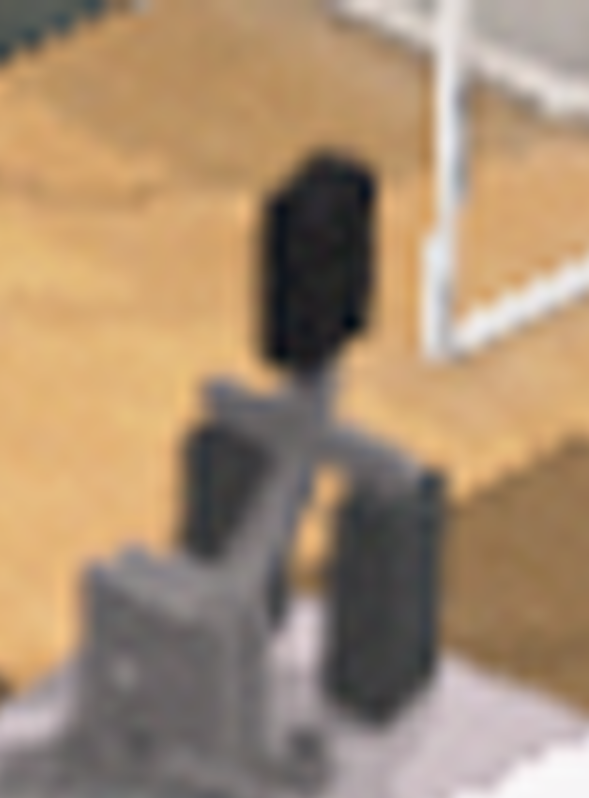

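Run:
```python
import cv2,numpy as np
im=cv2.imread("pics/w37.png")[138:222,292:352];im=np.clip(im.astype(float)*1.7,0,255).astype(np.uint8)
cv2.imwrite("pics/w37z.png",cv2.resize(im,None,fx=7,fy=7,interpolation=cv2.INTER_NEAREST))
```

```text
(no output)
```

View pics/w37z.png

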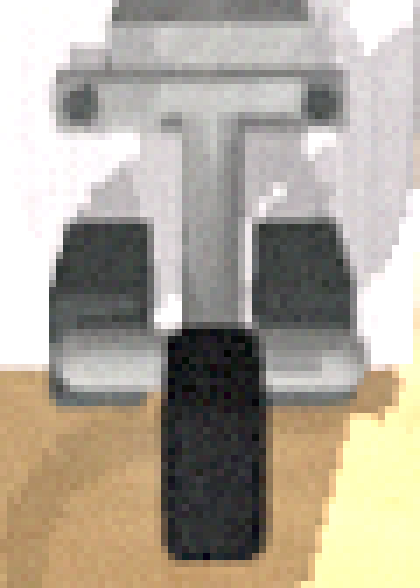

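Emit:
move_arm([
  {"linear": [-0.65, 0.08, 0], "yaw": 0},
  {"linear": [-0.65, 0.08, 2], "yaw": 0},
  {"linear": [-0.65, 0.08, 4], "yaw": 0},
  {"linear": [-0.65, 0.08, 7], "yaw": 0},
  {"linear": [-0.65, 0.08, 10], "yaw": 0},
  {"linear": [-0.65, 0.08, 12], "yaw": 0},
  {"linear": [-0.65, 0.08, 12.6], "yaw": 0},
  {"linear": [-0.65, 0.08, 12.6], "yaw": 0},
  {"linear": [-0.65, 0.08, 12.6], "yaw": 0},
], hand=4)

```text
t: 33.15
eef_pos: [574.0, 17.2, 85.5]
tool_rot: [-0.105, 0.994, 0.003, 0.005]
contact_force: [0.1, 0.3, 0.4]
finger_gap: 39.9
```

```bash
python3 look.py w38 90 310 240 410
```

```text
33.15 [574.05  17.21  85.46] 39.930951262072774 [0.1  0.32 0.42] [ 0.07  0.04 -0.06]
grasp in base 43.34034210925045 1.5934012832931004 104.1620180117839 yaw 12.029825672645162 toolz [ 0.01  0.01 -1.  ]
```

View pics/w38b.png

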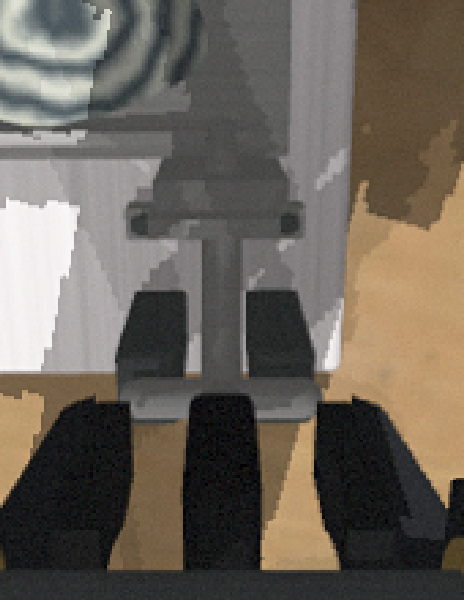

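Emit:
move_arm([
  {"linear": [0, 0, 0], "yaw": 0},
  {"linear": [0, 0, 0], "yaw": 0},
  {"linear": [0, 0, 0], "yaw": 0},
  {"linear": [0, 0, 0], "yaw": 0},
  {"linear": [0, 0, 0], "yaw": 0},
], hand=0.8, squeeze=25)

```text
t: 33.75
eef_pos: [574.5, 17.0, 86.3]
tool_rot: [-0.105, 0.994, 0.003, 0.006]
contact_force: [-0.2, 0.3, 2.4]
finger_gap: 13.6
```

Emit:
move_arm([
  {"linear": [0, -0.1, 0], "yaw": 0},
  {"linear": [0.05, -0.2, 0], "yaw": 0},
  {"linear": [0.1, -0.27, 0], "yaw": 0},
  {"linear": [0.1, -0.27, 0], "yaw": 0},
])

```text
t: 34.15
eef_pos: [574.7, 15.2, 86.5]
tool_rot: [-0.105, 0.994, 0.003, 0.007]
contact_force: [0.6, 3.3, 1.1]
finger_gap: 13.6
```

```bash
python3 look.py w39 90 310 240 410
```

```text
34.15 [574.65  15.22  86.47] 13.550372406746868 [0.56 3.27 1.05] [ 0.88 -0.1  -0.12]
grasp in base 43.45581961298421 -0.4967187289782153 105.16569622970628 yaw 12.039310039469775 toolz [ 0.01  0.01 -1.  ]
```

View pics/w39b.png

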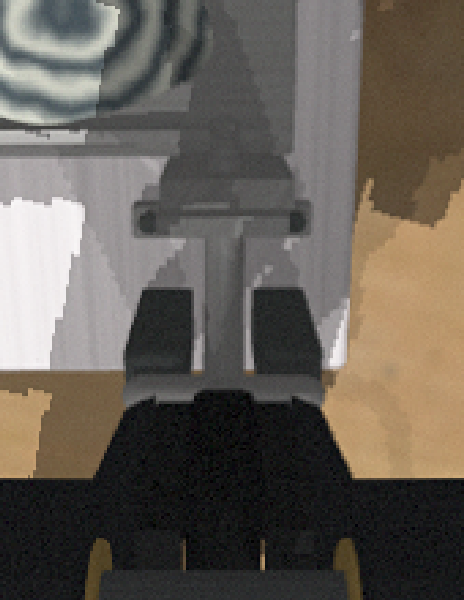

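Emit:
move_arm([
  {"linear": [0.05, -0.1, 0], "yaw": 0},
  {"linear": [0.1, -0.17, 0], "yaw": 0},
  {"linear": [0.15, -0.17, 0], "yaw": 0},
  {"linear": [0.15, -0.17, 0], "yaw": 0},
])

```text
t: 34.65
eef_pos: [573.9, 12.8, 86.6]
tool_rot: [-0.105, 0.994, 0.003, 0.007]
contact_force: [1.4, 3.5, 1.6]
finger_gap: 14.2
```

```bash
python3 look.py w40 90 310 240 410
```

```text
34.65 [573.89  12.79  86.59] 14.235520341325639 [1.39 3.49 1.61] [ 0.7  -0.38 -0.12]
grasp in base 42.197621420176795 -2.7063927691222647 105.28808359488137 yaw 12.019878873109183 toolz [ 0.01  0.01 -1.  ]
```

View pics/w40b.png

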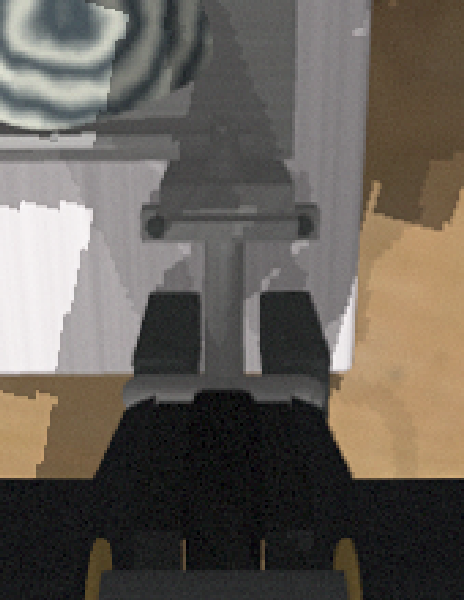

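Emit:
move_arm([
  {"linear": [0, 0.1, 0], "yaw": 0},
  {"linear": [0.03, 0.18, 0.05], "yaw": 0},
  {"linear": [0.05, 0.22, 0.1], "yaw": 0},
  {"linear": [0.05, 0.22, 0.15], "yaw": 0},
])

```text
t: 35.15
eef_pos: [573.4, 13.3, 86.2]
tool_rot: [-0.104, 0.995, 0.002, 0.008]
contact_force: [-0.9, 0.2, 15.1]
finger_gap: 14.1
```

```bash
python3 look.py w41 90 310 240 410
```

```text
35.15 [573.41  13.34  86.2 ] 14.112272931667095 [-0.92  0.24 15.1 ] [-0.18  0.25 -0.09]
grasp in base 41.83245847820616 -2.014918356143924 104.89999158510906 yaw 11.978080194405297 toolz [ 0.01  0.   -1.  ]
```

View pics/w41b.png

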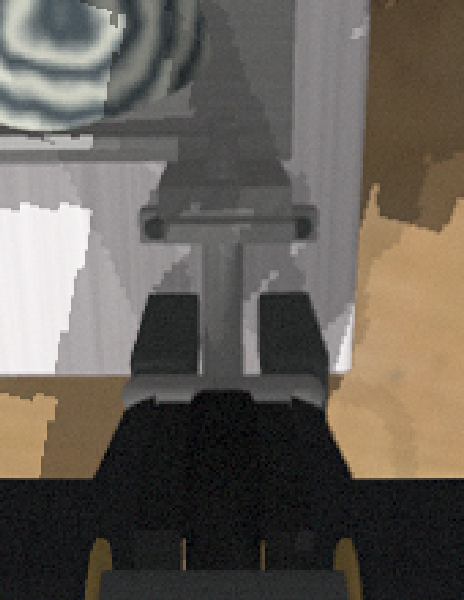

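Emit:
move_arm([
  {"linear": [0, 0, -0.12], "yaw": 0},
  {"linear": [0, 0.1, -0.12], "yaw": 0},
  {"linear": [0, 0.2, -0.12], "yaw": 0},
  {"linear": [0, 0.22, -0.1], "yaw": 0},
  {"linear": [0, 0.22, -0.1], "yaw": 0},
])

```text
t: 35.75
eef_pos: [572.3, 14.6, 86.8]
tool_rot: [-0.104, 0.995, 0.001, 0.007]
contact_force: [-0.5, -1.5, -1.0]
finger_gap: 13.2
```

```bash
python3 look.py w42 90 310 240 410
```

```text
35.75 [572.26  14.58  86.85] 13.233930123988067 [-0.45 -1.46 -1.04] [-0.42 -0.04  0.06]
grasp in base 40.99375500719229 -0.5441335113871207 105.54767886011308 yaw 11.963719403441733 toolz [ 0.01  0.   -1.  ]
```

View pics/w42b.png

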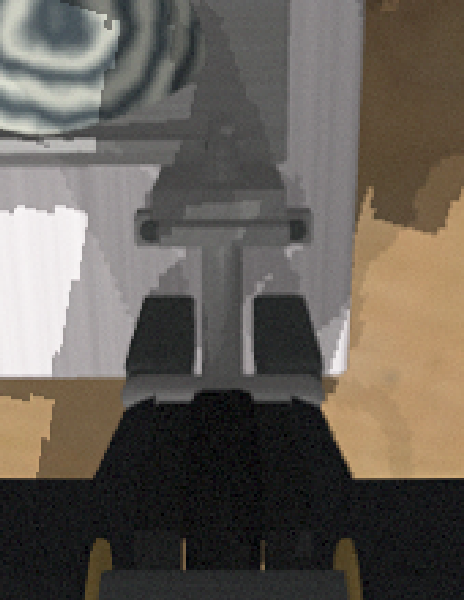

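Emit:
move_arm([
  {"linear": [0, 0.05, 0], "yaw": 0},
  {"linear": [0, 0.08, 0.05], "yaw": 0},
  {"linear": [0, 0.08, 0.1], "yaw": 0},
  {"linear": [0, 0.08, 0.12], "yaw": 0},
])

```text
t: 36.25
eef_pos: [572.7, 14.9, 86.4]
tool_rot: [-0.104, 0.995, 0.001, 0.007]
contact_force: [0.5, -3.8, 7.1]
finger_gap: 13.8
```

Emit:
move_arm([
  {"linear": [0, 0, 0], "yaw": 0},
  {"linear": [0, 0, 0], "yaw": 0},
  {"linear": [0, 0, 0], "yaw": 0},
], squeeze=5)

```text
t: 36.55
eef_pos: [572.8, 15.1, 86.4]
tool_rot: [-0.104, 0.995, 0.001, 0.008]
contact_force: [0.4, -1.7, 1.8]
finger_gap: 13.9
```

Emit:
move_arm([
  {"linear": [0, 0, 0], "yaw": 0},
  {"linear": [0, 0, 0], "yaw": 0},
  {"linear": [0, 0, 0], "yaw": 0},
  {"linear": [0, 0, -3], "yaw": 0},
  {"linear": [0, 0, -6], "yaw": 0},
  {"linear": [0, 0, -9], "yaw": 0},
  {"linear": [0, 0, -12], "yaw": 0},
  {"linear": [0, 0, -12], "yaw": 0},
  {"linear": [0, 0, -12], "yaw": 0},
], hand=4)

```text
t: 37.45
eef_pos: [571.0, 14.8, 206.6]
tool_rot: [-0.104, 0.995, 0.001, 0.008]
contact_force: [-0.8, 0.6, -0.6]
finger_gap: 40.0
```

```bash
python3 look.py w43 110 270 240 410
PYTHONHASHSEED=0 python3 ov.py w43 120 280 240 410 0 0 0;python3 - <<'E'
import cv2,numpy as np
im=cv2.imread("pics/w43s.png");cv2.imwrite("pics/w43s2.png",cv2.resize(im[0:420,250:560],None,fx=1.9,fy=1.9))
im=cv2.imread("pics/w43.png")[138:222,292:352];im=np.clip(im.astype(float)*1.7,0,255).astype(np.uint8)
cv2.imwrite("pics/w43z.png",cv2.resize(im,None,fx=7,fy=7,interpolation=cv2.INTER_NEAREST))
E
```

```text
37.45 [570.97  14.82 206.65] 39.95416688211457 [-0.78  0.56 -0.61] [ 0.02  0.02 -0.02]
grasp in base 39.75082058537851 -0.023707799333284214 225.34539568882244 yaw 11.94900751236224 toolz [ 0.02  0.   -1.  ]
pics/w43o9_896.png
```

View pics/w43o9_896.png

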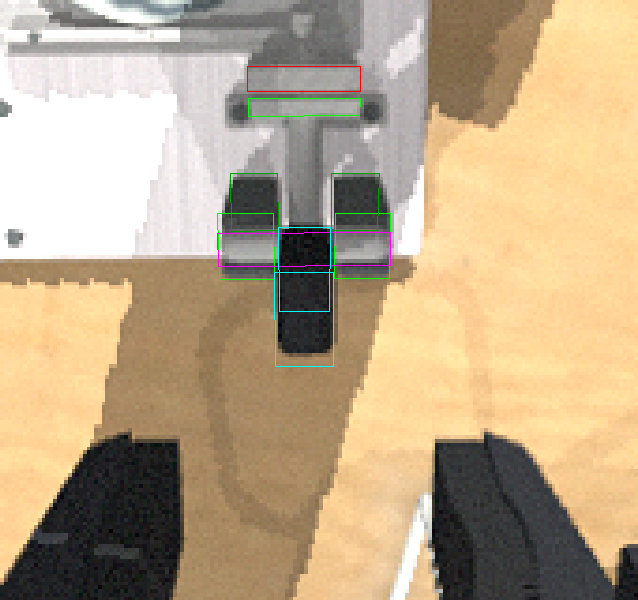

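View pics/w43z.png

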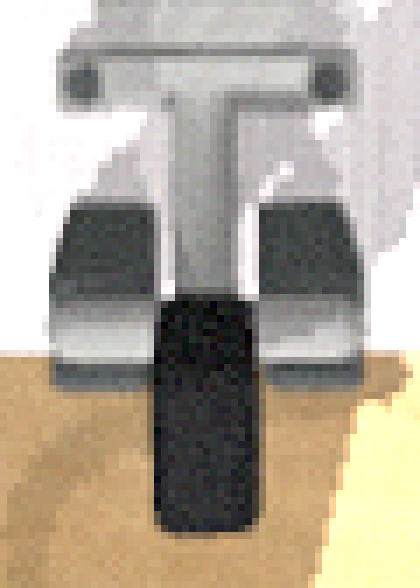

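View pics/w43s2.png

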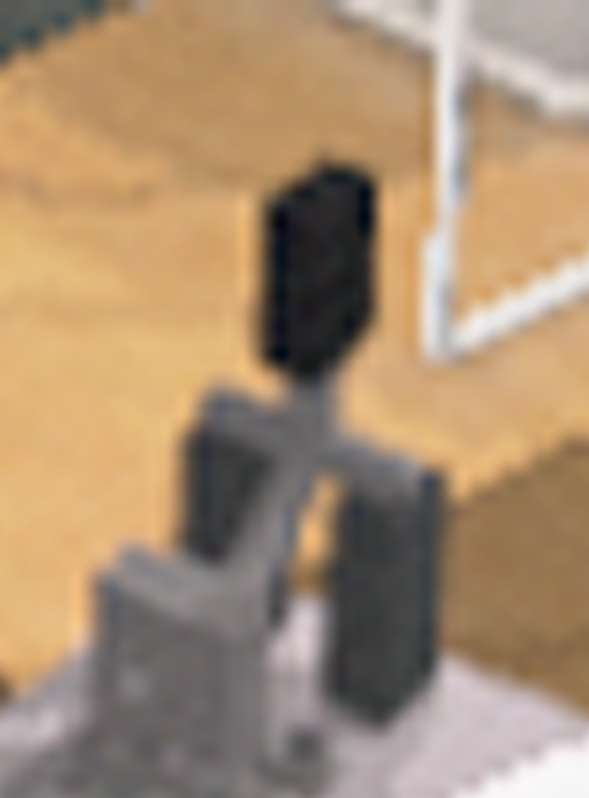

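Run:
```python
from h import *
im=vision.grab_frame("top");cv2.imwrite("pics/t44.png",cv2.resize(im[140:280,150:500],None,fx=2.28,fy=2.28,interpolation=cv2.INTER_CUBIC))
for n in ["jar","tape","stone","brush","slab"]: print(n,[(np.round(d["at"]),round(d["score"],2)) for d in spotter.boxes_of(n,"top")[:2]])
```

```text
jar [(array([208., 182.]), 0.87), (array([184., 332.]), 0.55)]
tape [(array([187., 425.]), 0.71)]
stone [(array([212., 346.]), 0.24)]
brush [(array([207., 468.]), 0.77)]
slab [(array([213., 346.]), 0.68)]
```

View pics/t44.png

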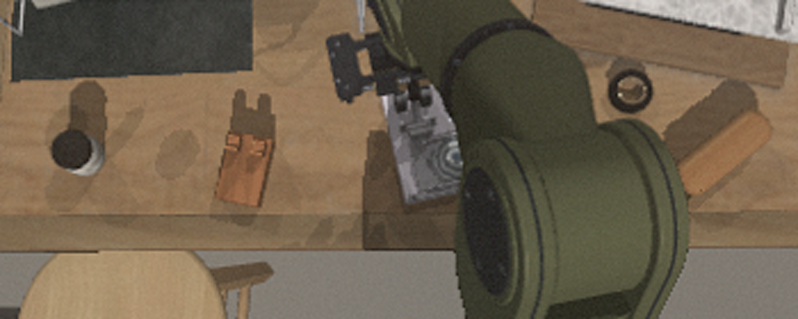

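Run:
```python
from station import bot
s=bot.sense();print(s["t"],s["contact_force"],s["eef_pos"]);print(bot.hand_in())
```

```text
37.85 [ 0.03891264 -0.1787904  -0.93350262] [570.669644    14.71227901 205.76280992]
the job is handed in; nothing more can be done
None
```

The slide is locked. The pin runs through both eyes, its cross-bar sits down in the cradle, and it has been let go. I handed the job in at 37.9 s with no verdict reported.

**How it went**
- The moves allow no tilting of the tool. So I lifted the pin out of its rest and leaned it back about 28° in the fingers by pressing its tip lightly (about 2 N) against a post of the rest.
- The carriage stood about 5 mm off towards −y. The tip stopped on its plate at first because it was too low (about 2 N). I felt for the height in the fixed eye and it then went in.
- The taper alone did not bring the carriage into line. I squeezed harder and pulled the pin sideways with the gripper to draw it over.
- On the first try the bar landed on the cradle's far lip. I took hold again, moved it in and seated it. Then I took hold once more to centre the pin and carriage sideways.

**Last checks**
- In the last wrist picture the bar lies between the cradle's lips at its home place.
- The carriage is within about 1 mm of line, and the slab is still on it.
- The tool stood about 80 mm clear above the pin, with force readings near zero.
- The jar, tape and brush are where they were. The arm hid the stone in the last top picture, so its place was not checked again; I never worked near it.

**What was less than ideal**
- The pin seems to lean back about 1–2° from upright, which I put down to play in the eyes and left.
- While seating and centring, the down force read up to 15 N, well above the gentle 3 N used for feeling. That reading came from pressing the already seated bar onto its cradle. Earlier presses of 5 to 9 N came while the bar was still working down or sitting on the far lip.

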